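Set up the headsets on the photo turntable

TASK

Set up the photo turntable for the headset shots. It has been left between two clicks, so first turn it back clockwise (seen from above) by its centre handle until it clicks into the nearest notch, and leave it there while you load it; then lift every headset up off the hanger and balance each one on a wooden dome of its own, centred on the crown of its headband, level and steady. When all the headsets are on, turn the loaded turntable one click anticlockwise, a third of a turn, into the next notch with every headset still balanced, and leave the other things on the desk alone.

Things in the scene. Friction and masses are not known exactly. Their poses are not given: they have to be found in the camera images.
- headset0: black headset, 156 mm over the ear cups, 144 high, 60 deep, 220 g. Origin midway between the flat undersides of its ear cups. z is up when it hangs upright, y from ear cup to ear cup, x front to back (alike both ways). Each cup is 60 mm along x, 66 mm high and fills y from 50 to 78 mm either side. May be absent (None)
- headset1: another headset, same as headset0. On the hanger they hang in single file over both prongs, 110 mm apart, ear cups 10 mm over the desk. May be absent (None)
- headset2: another headset, same as headset0. May be absent (None)
- crown0 (a point): middle of the UNDERSIDE of headset0's headband at its crown, 130 mm over the headset's origin, same axes. The headband is an arch 40 mm wide along x, 14 mm thick (its top is 14 mm over this point), about 56 mm in inner radius. Pinch it here from above across its 40 mm, fingertips at most about 5 mm below this point: lower ones meet the dome
- crown1 (a point): the same point on headset1. A headset put down with this point off the dome's top along the headset's x hangs tilted (about 0.09 rad for 10 mm); beyond 20 mm it slips off. Jerky turning of the table makes it swing and creep; a smooth sweep of 1 rad in about 1 s does not
- crown2 (a point): the same point on headset2
- dome0 (a point): top point of wooden dome stand 0 on the turntable: a ball-shaped head of 38 mm radius on a slim stem, its top 160 mm over the desk, 135 mm over the deck, 112 mm from the turntable's axis. A headset's crown point belongs here: the band then rests on the dome, the ear cups hang either side of the head, 5 mm over the deck
- dome1 (a point): the same for dome stand 1, 120 degrees anticlockwise from stand 0. A headset set with its x along the turntable's radius stays clear of the handle and of its neighbours. Any headset may go on any dome
- dome2 (a point): the same for dome stand 2, 120 degrees clockwise from stand 0
- handle (a point): middle of the top of the turntable's centre handle, on its axis, 145 mm over the desk: a black bar 70 mm long along this frame's y, 16 mm wide along its x, 25 mm high, on a steel rod 16 mm thick; it turns with the table. Pinch the bar from above across its 16 mm and turn, at most 1.5 rad a grasp; between notches the table stays where it is let go
- turntable (a joint): turntable angle, rad, anticlockwise from above. Wooden deck 304 mm across, top 25 mm over the desk. A spring roller at the rim drops between pairs of pins: notches at 0, 2.094 and -2.094, each drawing the table in over the last 0.05 rad; about 0.25 N m to pass in or out, slight friction between. Starts at 0.35 to 0.9: the nearest notch clockwise is 0, the next anticlockwise after it 2.094
- hanger: steel hanger fixed to the desk, origin on the desk below mid-prongs. Two level round prongs 10 mm thick, 60 mm apart, run along its x from -170 to +200 mm, tops 131 mm over the desk, free ends (-x) bent up to 150 mm; base plate and uprights at +200 mm. Lifted straight up 150 mm a headset clears the prongs, ear cups and all
- succulent: small plant in a terracotta pot, 72 mm wide, about 95 mm high, origin under its centre; not to be disturbed
- lens: black camera lens standing on the desk, 72 mm wide, 79 mm high, origin under its centre; not to be disturbed
- mouse: black computer mouse, 110 x 60 x 36 mm, origin under its centre; not to be disturbed
Not all that is in view belongs to the job. What is shaped like the headset2 but white is not meant.

How it is judged:
On the way, in this order (a step that is already met when the one before it is completed fails the run):
1. the turntable is turned back clockwise into its notch at 0 (value of joint turntable between -0.06 and 0.06 rad), for 0.3 s.
2. every headset is balanced on a dome, centred and level, let go, with the turntable still in that notch (all of step 1 and ((horizontal distance between crown0 and dome0 below 0.015 m and distance between crown0 and dome0 below 0.018 m) or (horizontal distance between crown0 and dome1 below 0.015 m and distance between crown0 and dome1 below 0.018 m) or (horizontal distance between crown0 and dome2 below 0.015 m and distance between crown0 and dome2 below 0.018 m)) and angle between each of headset0, headset1, headset2's own z axis and vertical below 0.14 rad and linear speed of each of headset0, headset1, headset2 below 0.04 m/s and ((horizontal distance between crown1 and dome0 below 0.015 m and distance between crown1 and dome0 below 0.018 m) or (horizontal distance between crown1 and dome1 below 0.015 m and distance between crown1 and dome1 below 0.018 m) or (horizontal distance between crown1 and dome2 below 0.015 m and distance between crown1 and dome2 below 0.018 m)) and ((horizontal distance between crown2 and dome0 below 0.015 m and distance between crown2 and dome0 below 0.018 m) or (horizontal distance between crown2 and dome1 below 0.015 m and distance between crown2 and dome1 below 0.018 m) or (horizontal distance between crown2 and dome2 below 0.015 m and distance between crown2 and dome2 below 0.018 m)) and contact force between the fingers and headset0 below 0.3 N and contact force between the fingers and headset1 below 0.3 N and contact force between the fingers and headset2 below 0.3 N), for 0.4 s.
At the end, for the whole second after the job is handed in: The turntable rests in the next notch anticlockwise (2.094 rad, within 0.06 rad), and every headset hangs balanced on a dome of its own: crown within 15 mm of the dome's top, tilted less than 0.14 rad (8 degrees), at rest and released (value of joint turntable between 2.034 and 2.154 rad and velocity of joint turntable between -0.05 and 0.05 rad/s and ((horizontal distance between crown0 and dome0 below 0.015 m and distance between crown0 and dome0 below 0.018 m) or (horizontal distance between crown0 and dome1 below 0.015 m and distance between crown0 and dome1 below 0.018 m) or (horizontal distance between crown0 and dome2 below 0.015 m and distance between crown0 and dome2 below 0.018 m)) and angle between each of headset0, headset1, headset2's own z axis and vertical below 0.14 rad and linear speed of each of headset0, headset1, headset2 below 0.04 m/s and ((horizontal distance between crown1 and dome0 below 0.015 m and distance between crown1 and dome0 below 0.018 m) or (horizontal distance between crown1 and dome1 below 0.015 m and distance between crown1 and dome1 below 0.018 m) or (horizontal distance between crown1 and dome2 below 0.015 m and distance between crown1 and dome2 below 0.018 m)) and ((horizontal distance between crown2 and dome0 below 0.015 m and distance between crown2 and dome0 below 0.018 m) or (horizontal distance between crown2 and dome1 below 0.015 m and distance between crown2 and dome1 below 0.018 m) or (horizontal distance between crown2 and dome2 below 0.015 m and distance between crown2 and dome2 below 0.018 m))); the robot touches nothing.
It fails at once if the plant, the lens or the mouse is moved more than 30 mm (distance of any of succulent, lens, mouse from where it was at the start of the episode above 0.03 m).
Of headset0, headset1, headset2 only 2 to 3 are there at a start; the rules pass over those that are not, and their reading is None.
At some moment in a run one of headset0, headset1, headset2 may be knocked a few centimetres aside while the robot is not near it.
It also fails if it takes over 210 s, if anything falls off the work surface, if the arm or the gripper's body presses on something with over 40 N, if the wrist force passes 120 N, or if a joint passes its speed limit or range.

ROBOT

A 7-joint arm with a two-finger parallel gripper is mounted at the origin on the work surface. World frame = base frame: x ahead of the robot, y to its left, z up, the work surface at z = 0. Lengths are in m, angles in rad, forces in N, time in s.
With the tool pointing down it reaches from about 0.425 to 0.925 m from the base axis. Payload 6.8 kg.
Tool frame: the origin (TCP) lies on the centre line of the jaws, within the pads' length; the fingertips stand 22 mm ahead of it and the grasp point (between the pads) lies 3 mm ahead of it (env.tcp_to_tips is the z of the fingertips in the tool frame, in m); z points along the fingers, y is the line along which they close (so a half turn about z gives the same grasp; the last joint's range is limited). The gripper opens to 85 mm and grips with 20 to 120 N. Pads are 22 mm wide; open, the fingers measure 114 mm over their backs; the gripper's body (76 mm by 85 mm) begins 54 mm behind the grasp point. The pads swing forward as they close: fully open they stand 13 mm farther back than shut.
Start: joints at [-1.372, 0.477, 0.022, 1.555, -0.011, 1.109, -0.083], TCP at [0.204, 0.643, 0.253] pointing down, gripper open.
Joint ranges: [-2.96, 2.96], [-0.34, 2.1], [-1.41, 1.46], [0.24, 2.44], [-1.37, 4.51], [0.17, 1.92], [-2.96, 2.96]. Speed limits (rad/s): [2.39, 2.39, 3.14, 3.14, 3.14, 3.14, 3.14].

INTERFACE

Orientations are given as a 3x3 rotation matrix whose columns are the frame's x, y, z axes.
In Python, from rig import get_state, viewer, ticket, finder, env gives the robot as it stands.
- The arm moves only by the tool servo_tool, never from a script. Its argument "deltas" is a list of rows, each an object with "offset": the shift along the tool's x, y, z in m, a list of three; "roll": the turn about the tool's z in rad. In form: [{"offset": [dx, dy, dz], "roll": roll}, ...]. A call has 1 to 12 rows; each row shifts and turns the commanded pose from where the row before left it, along the tool's axes as they then stand; what a row does not reach is not made up. A row lasts 1/12 s, in which the tool goes at most 41.7 mm and 7.16 degrees, less where a joint would pass 70% of its speed; a pose out of reach is approached as far as the arm can. A call is refused whole if a number of a shift passes 0.0417 or a number of a turn 0.125, either way. A call with a gripper value outside its range is refused whole. "hand" is the finger opening in m, from 0 to 0.0854, set as the call begins (left out, the last holds). The fingers move at their own pace and stop on an object; "grip_force" is the grip in N (left out, the last holds). Time passes only in rows, so rows that do not move let the fingers close. It gives the time, the measured TCP pose, the force, the opening and the grip force at its end, in the units of the state.
- get_state(): the state, without advancing time (a new reading comes with each control period).
- viewer.read_camera(name): name is "side" or "top"; returns the picture (480x640x3 uint8, red, green, blue); there is no depth.
- viewer.camera_params(name): a dict with "fx", "fy", "cx", "cy" (pixels), "origin" and "orientation" of the camera in the world. Camera axes: x right, y down, z forward; pixel columns grow to the right and rows downward; lengths in m; the calibration is good to about 2 mm. A picture is of the moment at which its call begins. camera_params takes no time and is no camera call.
- ticket.finish_job(): hands the job in; it is judged then, once.
Trained networks look in the newest picture that a camera, given by its name, has taken for a name from the list of things; names that differ only in an ending like _2 or _b are one class to them, and where a whole thing is asked for, a point or a joint stands for the part that bears it (a point fixed in the world has none). Each returns a list of dicts, best first, with "conf" (0 to 1); they miss things now and then, are a little off and sometimes report something else, mostly with a low value. They report only what shows in the picture. A call takes as long as a camera call. They do not tell look-alikes from the thing itself.
- finder.regions_of(camera, query): "region" (480x640 bool, what is visible of it).
- finder.mark_of(camera, query): "point" ([x, y, z] in m, in the coordinates of the camera as it stood for that picture, good to about 4 mm: a listed point, or the origin of a listed thing).
The state is a dict: "time": time; "joint_pos": joint angles; "dq": joint speeds; "joint_efforts": joint torques, N m; "position": TCP position; "eef_rot": TCP orientation; "contact_force": force on the tool from outside, world axes, zero at the start; "wrist_torque": the same for the moment, N m; "finger_gap": opening from 0.0 (shut) to 1.0 (fully open); "grasp_force": force on a finger pad.
Only numpy, scipy, OpenCV 4.12 (cv2) and the standard library are available. Lean on these libraries where they do the work, as an engineer would, in place of code of your own. Each camera call takes 0.05 s, during which the arm holds its last target. There are 200 camera calls.

## Working session

There is one attempt and no reset: what is moved stays moved. The work goes in short steps, Python scripts to look and compute and a tool call to move; the robot and the scene stay as the last step left them, time stands still between calls to the robot, and variables do not carry over. Pictures are saved under pics/ and viewed, at most 14 in all, crops included, and the job is handed in when it is done.

Besides the shell and the picture viewer there is one more tool, called after "Request:" as name([rows], argument=value, ...), one row to a line, values as JSON. servo_tool: Moves the arm, as the interface text tells. Its arguments: {"type":"object","properties":{"deltas":{"type":"array"},"hand":{"type":"number"},"grip_force":{"type":"number"}},"required":["deltas"]}

```bash
mkdir -p pics; ls; cat > h.py <<'E'
import numpy as np, cv2
from rig import get_state, viewer, ticket, finder, env
def cam(n):
    p=viewer.camera_params(n); return p,np.array(p["origin"]),np.array(p["orientation"])
def marks(n,q,shot=False):
    if shot: viewer.read_camera(n)
    p,o,R=cam(n); out=[]
    for m in finder.mark_of(n,q):
        out.append((round(m["conf"],2),(o+R@np.array(m["point"])).round(4)))
    return out
def proj(n,P):
    p,o,R=cam(n); c=R.T@(np.array(P)-o); return np.array([p["fx"]*c[0]/c[2]+p["cx"],p["fy"]*c[1]/c[2]+p["cy"]]).round(1)
def save(n,f):
    im=viewer.read_camera(n); cv2.imwrite(f"pics/{f}.png",im[:,:,::-1]); return im
E
python3 - <<'E'
from h import *
s=get_state(); print({k:np.round(v,3).tolist() for k,v in s.items()})
for n in("side","top"):
    save(n,n+"0"); p,o,R=cam(n); print(n,p["fx"],o.round(3),R.round(3).tolist())
    for q in["crown0","headset0","dome0","handle","turntable","hanger","succulent","lens","mouse"]:
        print(n,q,[(c,x.tolist()) for c,x in marks(n,q)])
E
```

```text
pics
{'time': 0.0, 'joint_pos': [-1.372, 0.478, 0.022, 1.556, -0.011, 1.109, -0.083], 'dq': [0.0, -0.002, 0.0, -0.0, -0.001, 0.001, -0.0], 'joint_efforts': [-0.001, -59.645, 1.608, -28.12, 0.013, 0.009, -0.0], 'position': [0.204, 0.643, 0.252], 'eef_rot': [[-0.953, 0.302, -0.0], [0.302, 0.953, -0.002], [-0.0, -0.002, -1.0]], 'contact_force': [0.329, -0.532, 0.509], 'wrist_torque': [0.022, 0.005, 0.036], 'grasp_force': 0.0, 'finger_gap': 1.002}
side 584.3140576748918 [ 0.282 -1.075  1.317] [[0.99, -0.09, 0.106], [-0.138, -0.732, 0.667], [0.017, -0.675, -0.737]]
side crown0 [(0.93, [0.4195, 0.2628, 0.141]), (0.93, [0.6366, 0.2771, 0.1438]), (0.64, [0.532, 0.2739, 0.1428]), (0.55, [0.2276, 0.3265, 0.1277])]
side headset0 [(0.97, [0.2292, 0.3248, 0.0025]), (0.93, [0.6424, 0.2767, 0.013]), (0.75, [0.4169, 0.263, 0.0139])]
side dome0 [(0.72, [0.6659, -0.1944, 0.1585]), (0.7, [0.4808, -0.1409, 0.1614]), (0.6, [0.5317, -0.3248, 0.1595])]
side handle [(0.74, [0.5611, -0.2251, 0.1466])]Traceback (most recent call last):
  File "<stdin>", line 6, in <module>
  File "h.py", line 8, in marks
    for m in finder.mark_of(n,q):
             ~~~~~~~~~~~~~~^^^^^
ValueError: it knows: crown, dome, handle, hanger, headset, lens, mouse, succulent
```

```bash
python3 - <<'E'
from h import *
for n in("side","top"):
    save(n,n+"1"); p,o,R=cam(n); print(n,p["fx"],o.round(3),R.round(3).tolist())
    for q in["crown","headset","dome","handle","hanger","succulent","lens","mouse"]:
        if n=="side" and q in("crown","headset"): continue
        print(n,q,[(c,x.tolist()) for c,x in marks(n,q)])
E
```

```text
side 584.3140576748918 [ 0.282 -1.075  1.317] [[0.99, -0.09, 0.106], [-0.138, -0.732, 0.667], [0.017, -0.675, -0.737]]
side dome [(0.95, [0.4802, -0.139, 0.1596]), (0.94, [0.6697, -0.192, 0.157]), (0.78, [0.5317, -0.3254, 0.1592])]
side handle [(0.82, [0.5607, -0.2235, 0.151])]
side hanger [(0.27, [0.6357, 0.2792, 0.1431])]
side succulent [(0.8, [0.3614, 0.0166, 0.0003])]
side lens [(0.82, [0.4007, -0.512, 0.0014])]
side mouse [(0.85, [0.3719, 0.4704, -0.0024])]
top 543.9092732454188 [ 0.214 -0.     1.779] [[-0.0, -0.991, 0.135], [-1.0, 0.001, 0.004], [-0.005, -0.135, -0.991]]
top crown [(0.88, [0.5235, 0.2715, 0.1381]), (0.83, [0.6324, 0.2768, 0.1423]), (0.73, [0.216, 0.3288, 0.1285]), (0.58, [0.4126, 0.2655, 0.1372]), (0.4, [0.6339, 0.286, 0.0072])]
top headset [(0.9, [0.2217, 0.329, 0.0003]), (0.73, [0.6321, 0.2825, 0.0093]), (0.7, [0.4202, 0.2699, 0.0086]), (0.7, [0.5221, 0.275, 0.0073])]
top dome [(0.93, [0.4772, -0.1358, 0.1572]), (0.83, [0.5266, -0.3208, 0.1606]), (0.76, [0.6647, -0.1878, 0.1597])]
top handle [(0.73, [0.6359, 0.2761, 0.1397]), (0.63, [0.5572, -0.2174, 0.1418]), (0.31, [0.5262, -0.3226, 0.1597])]
top hanger [(0.88, [0.5291, 0.2745, -0.0037])]
top succulent [(0.96, [0.361, 0.0193, -0.0091]), (0.47, [0.5243, 0.2754, 0.0079])]
top lens [(0.68, [0.3939, -0.5121, 0.0002])]
top mouse [(0.57, [0.3656, 0.4689, 0.0002]), (0.31, [0.5217, 0.2734, 0.1388])]
```

View pics/side0.png

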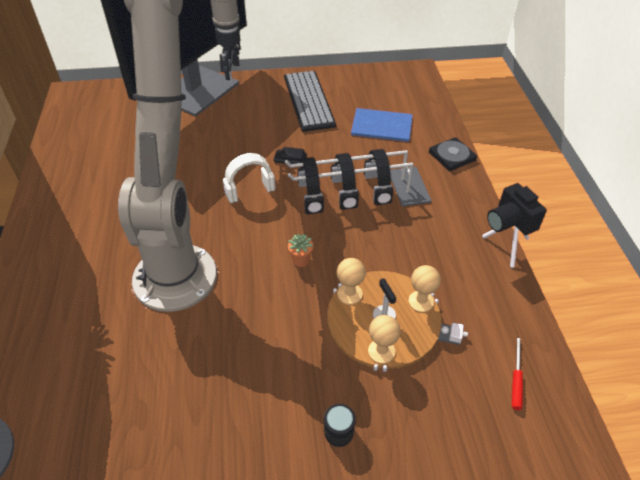

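View pics/top1.png

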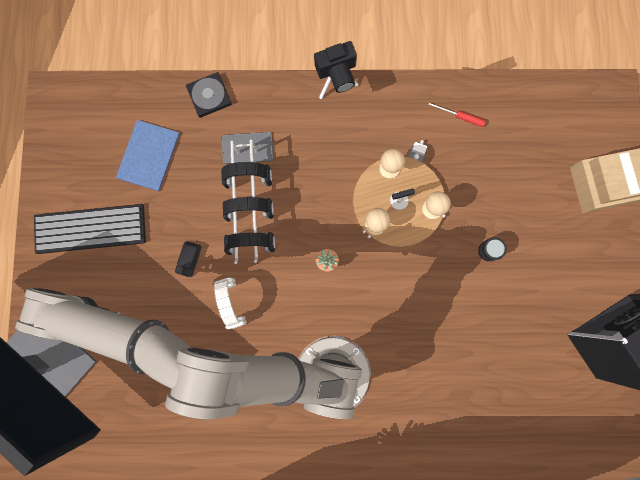

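The side view shows three black headsets on the hanger at about (313,190), (347,180) and (381,175), with the white decoy at (248,175). The turntable is at (385,320). In the top view the roller block is at (417,150), and the domes are at (392,160), (376,221) and (437,205). I'll zoom in on the turntable to get its angle to the notch.

```bash
python3 - <<'E'
from h import *
im=cv2.imread("pics/top1.png")[130:260,335:475]; a=cv2.resize(im,None,fx=4,fy=4,interpolation=cv2.INTER_CUBIC)
cv2.imwrite("pics/c1.png",a)
print(env.tcp_to_tips)
c=np.array([.5585,-.2185])
print("handle px",proj("top",[*c,.145]), "deck centre px",proj("top",[*c,.025]),proj("side",[*c,.145]))
D=np.array([[.4787,-.1374],[.6672,-.190],[.5292,-.3231]]);d=D-D.mean(0)
print(D.mean(0),np.hypot(*d.T),np.degrees(np.arctan2(d[:,1],d[:,0])))
# roller pixel -> deck-plane position
p,o,R=cam("top")
for u in[(417,150),(421,143),(413,155)]:
    r=R@np.array([(u[0]-p["cx"])/p["fx"],(u[1]-p["cy"])/p["fy"],1]); P=o+r*(.025-o[2])/r[2]; v=P[:2]-D.mean(0); print(u,P.round(3),np.hypot(*v),np.degrees(np.arctan2(v[1],v[0])))
E
```

```text
0.022
handle px [404.  191.9] deck centre px [399.3 199.5] [387.  287.4]
[ 0.55836667 -0.21683333] [0.11250081 0.11209247 0.11019664] [ 135.08402895   13.85028595 -105.34784254]
(417, 150) [ 0.725 -0.28   0.025] 0.17871087918784032 -20.739014016495148
(421, 143) [ 0.749 -0.294  0.025] 0.20606433245719794 -21.971786678021093
(413, 155) [ 0.708 -0.266  0.025] 0.15807148897692036 -18.309298944508036
```

View pics/c1.png

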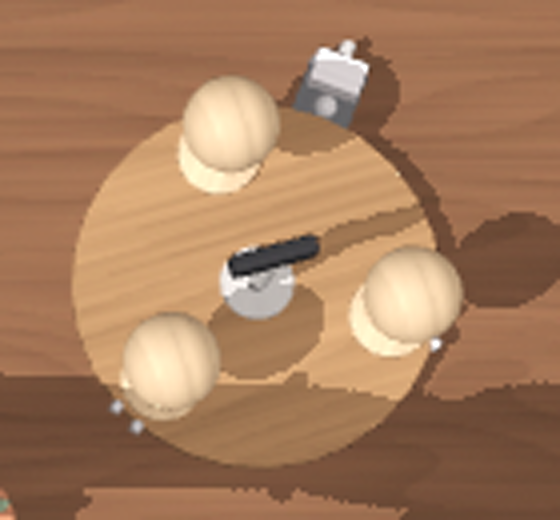

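The bar runs from (231,265) to (318,245) in the crop. The pin pair at (128,416) lies at the dome's azimuth, and the roller at (325,105) is at about -20°. The nearest dome is at +14°, so I need to turn about 0.6 rad clockwise. Next is a planning helper.

```bash
cat >> h.py <<'E'
import json
def plan(*wps,ease=True,q=0.0005):
    """wps: (x,y,z,yaw_deg of tool y or None, rows). Prints rows in tool axes. q rounding."""
    s=get_state(); P=np.array(s["position"]); R=np.array(s["eef_rot"]); yaw=np.arctan2(R[1,1],R[0,1])
    rows=[]; pc=P.copy(); yc=yaw; start=P.copy(); y0=yaw
    for x,y,z,yd,n in wps:
        T=np.array([x,y,z],float); yt=y0 if yd is None else y0+(np.radians(yd)-y0+np.pi)%(2*np.pi)-np.pi
        for i in range(1,n+1):
            t=i/n; t=t*t*(3-2*t) if ease else t
            want=start+(T-start)*t; wy=y0+(yt-y0)*t
            Rt=np.array([[np.sin(yc),np.cos(yc),0],[-np.cos(yc),np.sin(yc),0],[0,0,-1]])
            o=np.round(Rt.T@(want-pc)/q)*q; r=round(yc-wy,3)
            pc=pc+Rt@o; yc-=r; rows.append({"offset":[round(float(v),4) for v in o],"roll":round(float(r),3)})
        start=T; y0=yt
    m=max(max(map(abs,r["offset"])) for r in rows)
    print("max",m,max(abs(r["roll"]) for r in rows))
    for i in range(0,len(rows),12): print(json.dumps(rows[i:i+12]))
def st():
    s=get_state(); R=np.array(s["eef_rot"]); print("t",round(s["time"],2),"p",np.round(s["position"],4),"yaw",round(np.degrees(np.arctan2(R[1,1],R[0,1])),1),"j",np.round(s["joint_pos"],2),"F",np.round(s["contact_force"],1),"T",np.round(s["wrist_torque"],2),"gap",round(s["finger_gap"]*.0854,4),"gf",round(s["grasp_force"],1))
E
python3 -c "
from h import *
plan((.45,.3,.30,50,22),(.558,-.2175,.25,14,26))"
```

```text
max 0.029 0.037
[{"offset": [0.002, -0.0015, -0.0005], "roll": 0.002}, {"offset": [0.006, -0.0045, -0.0005], "roll": 0.007}, {"offset": [0.009, -0.0065, -0.0015], "roll": 0.011}, {"offset": [0.0125, -0.009, -0.0015], "roll": 0.014}, {"offset": [0.0155, -0.011, -0.002], "roll": 0.017}, {"offset": [0.018, -0.012, -0.0025], "roll": 0.02}, {"offset": [0.02, -0.013, -0.0025], "roll": 0.023}, {"offset": [0.0225, -0.0135, -0.003], "roll": 0.024}, {"offset": [0.0235, -0.0135, -0.003], "roll": 0.025}, {"offset": [0.0245, -0.0135, -0.003], "roll": 0.026}, {"offset": [0.026, -0.013, -0.0035], "roll": 0.027}, {"offset": [0.0255, -0.0125, -0.003], "roll": 0.026}]
[{"offset": [0.026, -0.0115, -0.003], "roll": 0.026}, {"offset": [0.025, -0.0105, -0.003], "roll": 0.026}, {"offset": [0.0245, -0.0095, -0.003], "roll": 0.024}, {"offset": [0.0225, -0.008, -0.0025], "roll": 0.022}, {"offset": [0.0205, -0.007, -0.0025], "roll": 0.02}, {"offset": [0.018, -0.0055, -0.002], "roll": 0.017}, {"offset": [0.0145, -0.004, -0.002], "roll": 0.014}, {"offset": [0.0115, -0.0035, -0.001], "roll": 0.011}, {"offset": [0
[... 750 characters left out ...]
03], "roll": 0.036}, {"offset": [0.029, -0.0105, 0.0025], "roll": 0.037}]
[{"offset": [0.0285, -0.0095, 0.003], "roll": 0.035}, {"offset": [0.028, -0.008, 0.003], "roll": 0.035}, {"offset": [0.0275, -0.007, 0.0025], "roll": 0.034}, {"offset": [0.026, -0.006, 0.0025], "roll": 0.032}, {"offset": [0.025, -0.004, 0.0025], "roll": 0.029}, {"offset": [0.0225, -0.0035, 0.002], "roll": 0.028}, {"offset": [0.02, -0.0025, 0.002], "roll": 0.024}, {"offset": [0.0175, -0.002, 0.0015], "roll": 0.021}, {"offset": [0.014, -0.001, 0.0015], "roll": 0.016}, {"offset": [0.0105, -0.0005, 0.001], "roll": 0.013}, {"offset": [0.007, -0.0005, 0.0005], "roll": 0.008}, {"offset": [0.002, -0.0, 0.0005], "roll": 0.003}]
```

```bash
sed -i 's/\[\[np.sin(yc),np.cos(yc),0\],\[-np.cos(yc)/[[-np.sin(yc),np.cos(yc),0],[np.cos(yc)/' h.py; cat >> h.py <<'E'
def go(*wps):
    """wps: (x,y,z,yaw_deg). Prints the translation in tool axes at present yaw then the roll, leg by leg (translate, then roll)."""
    s=get_state(); P=np.array(s["position"]); R=np.array(s["eef_rot"]); yaw=np.arctan2(R[1,1],R[0,1])
    for x,y,z,yd in wps:
        Rt=np.array([[-np.sin(yaw),np.cos(yaw),0],[np.cos(yaw),np.sin(yaw),0],[0,0,-1]]); d=Rt.T@(np.array([x,y,z])-P)
        roll=0 if yd is None else -((np.radians(yd)-yaw+np.pi)%(2*np.pi)-np.pi)
        print("shift",d.round(4),"len",np.linalg.norm(d).round(3),"then roll",round(roll,4)); yaw-=roll; P=np.array([x,y,z])
E
python3 -c "
from h import *
go((.45,.3,.30,14),(.558,-.2175,.25,14))"
```

```text
shift [-0.3384 -0.2531 -0.0467] len 0.425 then roll 1.0196
shift [-0.5283 -0.0204  0.05  ] len 0.531 then roll -0.0
```

Request:
servo_tool([
  {"offset": [-0.0154, -0.0111, -0.0037], "roll": 0},
  {"offset": [-0.029, -0.022, -0.004], "roll": 0},
  {"offset": [-0.031, -0.023, -0.004], "roll": 0},
  {"offset": [-0.031, -0.023, -0.004], "roll": 0},
  {"offset": [-0.031, -0.023, -0.004], "roll": 0},
  {"offset": [-0.031, -0.023, -0.004], "roll": 0},
  {"offset": [-0.031, -0.023, -0.004], "roll": 0},
  {"offset": [-0.031, -0.023, -0.004], "roll": 0},
  {"offset": [-0.031, -0.023, -0.004], "roll": 0},
  {"offset": [-0.031, -0.023, -0.004], "roll": 0},
  {"offset": [-0.028, -0.021, -0.004], "roll": 0},
  {"offset": [-0.018, -0.014, -0.003], "roll": 0},
])

```text
time: 2.05
position: [0.4528, 0.2964, 0.3008]
eef_rot: [[-0.952, 0.307, 0.001], [0.307, 0.952, -0.0], [-0.002, 0.0, -1.0]]
contact_force: [0.7, 0.2, -0.4]
finger_gap: 1.002
grasp_force: 0.0
```

Request:
servo_tool([
  {"offset": [0, 0, 0], "roll": 0.1},
  {"offset": [0, 0, 0], "roll": 0.1},
  {"offset": [0, 0, 0], "roll": 0.1},
  {"offset": [0, 0, 0], "roll": 0.1},
  {"offset": [0, 0, 0], "roll": 0.1},
  {"offset": [0, 0, 0], "roll": 0.1},
  {"offset": [0, 0, 0], "roll": 0.1},
  {"offset": [0, 0, 0], "roll": 0.1},
  {"offset": [0, 0, 0], "roll": 0.1},
  {"offset": [0, 0, 0], "roll": 0.12},
])

```text
time: 2.88
position: [0.4504, 0.3002, 0.3002]
eef_rot: [[-0.236, 0.972, 0.0], [0.972, 0.236, 0.0], [0.0, 0.0, -1.0]]
contact_force: [0.2, 0.7, 0.0]
finger_gap: 1.003
grasp_force: 0.0
```

Request:
servo_tool([
  {"offset": [-0.02, 0, 0.002], "roll": 0},
  {"offset": [-0.036, -0.002, 0.003], "roll": 0},
  {"offset": [-0.036, -0.002, 0.003], "roll": 0},
  {"offset": [-0.036, -0.002, 0.003], "roll": 0},
  {"offset": [-0.036, -0.002, 0.003], "roll": 0},
  {"offset": [-0.036, -0.002, 0.003], "roll": 0},
  {"offset": [-0.036, -0.002, 0.003], "roll": 0},
  {"offset": [-0.036, -0.002, 0.003], "roll": 0},
  {"offset": [-0.036, -0.002, 0.003], "roll": 0},
  {"offset": [-0.036, -0.002, 0.003], "roll": 0},
  {"offset": [-0.036, -0.002, 0.003], "roll": 0},
  {"offset": [-0.036, 0, 0.003], "roll": 0},
])

```text
time: 3.88
position: [0.5308, -0.1099, 0.2652]
eef_rot: [[-0.241, 0.971, 0.001], [0.971, 0.241, 0.001], [0.0, 0.001, -1.0]]
contact_force: [1.3, 0.3, 0.4]
finger_gap: 1.001
grasp_force: 0.0
```

```bash
python3 -c "
from h import *
st();go((.558,-.2175,.25,14),(.558,-.2175,.146,14))
for n in ('side','top'):
  print(n,marks(n,'handle',True))"
```

```text
t 3.88 p [ 0.5308 -0.1099  0.2652] yaw 13.9 j [-0.39  0.27  0.58  1.89 -0.17  1.03  0.51] F [1.3 0.3 0.4] T [-0.    0.02 -0.04] gap 0.0855 gf 0.0
shift [-0.111   0.0005  0.0152] len 0.112 then roll -0.001
shift [0.    0.    0.104] len 0.104 then roll -0.0
side []
top [(0.94, array([ 0.5573, -0.2182,  0.1441]))]
```

Request:
servo_tool([
  {"offset": [-0.025, 0, 0.003], "roll": 0},
  {"offset": [-0.032, 0, 0.004], "roll": 0},
  {"offset": [-0.032, 0, 0.004], "roll": 0},
  {"offset": [-0.02, 0, 0.003], "roll": 0},
  {"offset": [0, 0, 0], "roll": 0},
  {"offset": [0, 0, 0], "roll": 0},
])

```text
time: 4.58
position: [0.5576, -0.2127, 0.2508]
eef_rot: [[-0.241, 0.97, -0.001], [0.97, 0.241, 0.001], [0.001, -0.0, -1.0]]
contact_force: [0.3, 1.7, -0.4]
finger_gap: 0.999
grasp_force: 0.0
```

```bash
python3 -c "
from h import *
st();go((.558,-.218,.15,13.5))"
```

```text
t 4.58 p [ 0.5576 -0.2127  0.2508] yaw 14.0 j [-0.19  0.39  0.59  1.78 -0.25  1.04  0.74] F [ 0.3  1.7 -0.4] T [0.04 0.01 0.01] gap 0.0853 gf 0.0
shift [-0.0052 -0.0009  0.1008] len 0.101 then roll 0.0082
```

Request:
servo_tool([
  {"offset": [-0.005, -0.001, 0.02], "roll": 0},
  {"offset": [0, 0, 0.02], "roll": 0},
  {"offset": [0, 0, 0.02], "roll": 0},
  {"offset": [0, 0, 0.02], "roll": 0},
  {"offset": [0, 0, 0.012], "roll": 0},
  {"offset": [0, 0, 0.01], "roll": 0},
  {"offset": [0, 0, 0], "roll": 0},
])

```text
time: 5.17
position: [0.5573, -0.2164, 0.1474]
eef_rot: [[-0.244, 0.97, -0.003], [0.97, 0.244, 0.002], [0.002, -0.002, -1.0]]
contact_force: [-0.2, 0.0, 0.3]
finger_gap: 0.999
grasp_force: 0.0
```

Request:
servo_tool([
  {"offset": [0, 0, 0], "roll": 0},
  {"offset": [0, 0, 0], "roll": 0},
  {"offset": [0, 0, 0], "roll": 0},
  {"offset": [0, 0, 0], "roll": 0},
  {"offset": [0, 0, 0], "roll": 0},
  {"offset": [0, 0, 0], "roll": 0},
  {"offset": [0, 0, 0], "roll": 0},
  {"offset": [0, 0, 0], "roll": 0},
  {"offset": [0, 0, 0], "roll": 0},
  {"offset": [0, 0, 0], "roll": 0},
], hand=0, grip_force=40)

```text
time: 6.0
position: [0.5587, -0.2184, 0.1496]
eef_rot: [[-0.242, 0.97, 0.002], [0.97, 0.242, -0.0], [-0.0, 0.001, -1.0]]
contact_force: [0.7, 0.9, 5.2]
finger_gap: 0.179
grasp_force: 39.9
```

```bash
python3 -c "
from h import *
st()"
```

```text
t 6.0 p [ 0.5587 -0.2184  0.1496] yaw 14.0 j [-0.13  0.52  0.53  1.86 -0.34  0.85  0.82] F [0.7 0.9 5.2] T [ 0.26 -0.24 -0.02] gap 0.0153 gf 39.9
```

Request:
servo_tool([
  {"offset": [0, 0, 0], "roll": 0.03},
  {"offset": [0, 0, 0], "roll": 0.05},
  {"offset": [0, 0, 0], "roll": 0.06},
  {"offset": [0, 0, 0], "roll": 0.06},
  {"offset": [0, 0, 0], "roll": 0.06},
  {"offset": [0, 0, 0], "roll": 0.06},
  {"offset": [0, 0, 0], "roll": 0.06},
  {"offset": [0, 0, 0], "roll": 0.05},
  {"offset": [0, 0, 0], "roll": 0.03},
  {"offset": [0, 0, 0], "roll": 0.02},
  {"offset": [0, 0, 0], "roll": 0},
])

```text
time: 6.92
position: [0.559, -0.2184, 0.1496]
eef_rot: [[0.235, 0.972, 0.002], [0.972, -0.235, -0.0], [0.0, 0.002, -1.0]]
contact_force: [1.4, 1.3, 5.5]
finger_gap: 0.182
grasp_force: 40.0
```

```bash
python3 -c "
from h import *
st()"
```

```text
t 6.92 p [ 0.559  -0.2184  0.1496] yaw -13.6 j [-0.21  0.55  0.65  1.87 -0.43  0.87  0.42] F [1.4 1.3 5.5] T [ 0.24 -0.37  0.  ] gap 0.0155 gf 40.0
```

Request:
servo_tool([
  {"offset": [0, 0, 0], "roll": 0.02},
  {"offset": [0, 0, 0], "roll": 0.02},
  {"offset": [0, 0, 0], "roll": 0},
])

```text
time: 7.17
position: [0.559, -0.2184, 0.1497]
eef_rot: [[0.271, 0.962, 0.002], [0.962, -0.271, -0.001], [-0.0, 0.002, -1.0]]
contact_force: [1.6, 1.0, 6.1]
finger_gap: 0.172
grasp_force: 47.3
```

```bash
python3 -c "
from h import *
st()"
```

```text
t 7.17 p [ 0.559  -0.2184  0.1497] yaw -15.8 j [-0.22  0.55  0.66  1.87 -0.44  0.87  0.39] F [1.6 1.  6.1] T [ 0.16 -0.36  0.84] gap 0.0147 gf 47.3
```

Request:
servo_tool([
  {"offset": [0, 0, 0], "roll": 0.02},
  {"offset": [0, 0, 0], "roll": 0.02},
  {"offset": [0, 0, 0], "roll": 0},
])

```text
time: 7.42
position: [0.559, -0.2186, 0.1496]
eef_rot: [[0.313, 0.95, 0.002], [0.95, -0.313, -0.0], [0.0, 0.002, -1.0]]
contact_force: [2.0, 0.9, 5.2]
finger_gap: 0.178
grasp_force: 40.0
```

```bash
python3 -c "
from h import *
st()"
```

```text
t 7.42 p [ 0.559  -0.2186  0.1496] yaw -18.2 j [-0.23  0.56  0.68  1.87 -0.45  0.87  0.35] F [2.  0.9 5.2] T [ 0.16 -0.42 -0.57] gap 0.0152 gf 40.0
```

Request:
servo_tool([
  {"offset": [0, 0, 0], "roll": 0.02},
  {"offset": [0, 0, 0], "roll": 0.02},
  {"offset": [0, 0, 0], "roll": 0},
])

```text
time: 7.67
position: [0.559, -0.2185, 0.1496]
eef_rot: [[0.35, 0.937, 0.002], [0.937, -0.35, -0.0], [0.0, 0.002, -1.0]]
contact_force: [2.4, 0.8, 6.7]
finger_gap: 0.177
grasp_force: 40.0
```

```bash
python3 -c "
from h import *
st(); D=np.array([[x[0],x[1]] for c,x in marks('top','dome',True)]);print(D); D=D[:3]; d=D-[.5585,-.2178]; print(np.degrees(np.arctan2(d[:,1],d[:,0])),np.hypot(*d.T))
D=np.array([[x[0],x[1]] for c,x in marks('side','dome',True)]);print(D); D=D[:3]; d=D-[.5585,-.2178]; print(np.degrees(np.arctan2(d[:,1],d[:,0])),np.hypot(*d.T))"
```

```text
t 7.67 p [ 0.559  -0.2185  0.1496] yaw -20.5 j [-0.23  0.56  0.69  1.87 -0.45  0.87  0.32] F [2.4 0.8 6.7] T [ 0.14 -0.51 -0.2 ] gap 0.0151 gf 40.0
[[ 0.4689 -0.2836]
 [ 0.5383 -0.1047]]
[-143.70737027  100.126425  ] [0.11116564 0.11488973]
[[ 0.473  -0.2879]
 [ 0.6635 -0.2608]]
[-140.65225458  -22.27026792] [0.11056338 0.11346365]
```

Request:
servo_tool([
  {"offset": [0, 0, 0], "roll": 0.02},
  {"offset": [0, 0, 0], "roll": 0},
  {"offset": [0, 0, 0], "roll": 0},
])

```text
time: 8.12
position: [0.559, -0.2186, 0.1497]
eef_rot: [[0.369, 0.93, 0.002], [0.93, -0.369, -0.0], [0.001, 0.002, -1.0]]
contact_force: [2.3, 1.6, 5.8]
finger_gap: 0.177
grasp_force: 40.0
```

```bash
python3 -c "
from h import *
st()"
```

```text
t 8.12 p [ 0.559  -0.2186  0.1497] yaw -21.6 j [-0.24  0.56  0.69  1.87 -0.46  0.88  0.3 ] F [2.3 1.6 5.8] T [ 0.1  -0.44 -0.23] gap 0.0151 gf 40.0
```

Request:
servo_tool([
  {"offset": [0, 0, 0], "roll": 0},
  {"offset": [0, 0, 0], "roll": 0},
  {"offset": [0, 0, 0], "roll": 0},
  {"offset": [0, 0, 0], "roll": 0},
  {"offset": [0, 0, 0], "roll": 0},
  {"offset": [0, 0, -0.02], "roll": 0},
  {"offset": [0, 0, -0.035], "roll": 0},
  {"offset": [0, 0, -0.035], "roll": 0},
  {"offset": [0, 0, -0.035], "roll": 0},
  {"offset": [0, 0, -0.035], "roll": 0},
  {"offset": [0, 0, -0.03], "roll": 0},
], hand=0.085)

```text
time: 9.03
position: [0.5577, -0.2188, 0.3414]
eef_rot: [[0.368, 0.93, 0.001], [0.93, -0.368, -0.0], [0.0, 0.001, -1.0]]
contact_force: [0.3, -0.2, 0.1]
finger_gap: 0.994
grasp_force: 0.0
```

```bash
python3 -c "
from h import *
st();go((.62,0,.32,3.4),(.634,.277,.32,3.4))"
```

```text
t 9.03 p [ 0.5577 -0.2188  0.3414] yaw -21.6 j [-0.35  0.36  0.83  1.68 -0.28  1.23  0.16] F [ 0.3 -0.2  0.1] T [-0.05 -0.03  0.02] gap 0.0849 gf 0.0
shift [ 0.2264 -0.0226  0.0214] len 0.229 then roll -0.436
shift [0.2757 0.0304 0.    ] len 0.277 then roll -0.0
```

Request:
servo_tool([
  {"offset": [0.015, -0.001, 0], "roll": -0.03},
  {"offset": [0.03, -0.003, 0.002], "roll": -0.04},
  {"offset": [0.03, -0.003, 0.002], "roll": -0.04},
  {"offset": [0.03, -0.003, 0.002], "roll": -0.04},
  {"offset": [0.03, -0.003, 0.002], "roll": -0.04},
  {"offset": [0.03, -0.003, 0.002], "roll": -0.04},
  {"offset": [0.03, -0.003, 0.002], "roll": -0.04},
  {"offset": [0.03, -0.003, 0.002], "roll": -0.04},
  {"offset": [0.03, -0.003, 0.002], "roll": -0.04},
  {"offset": [0.015, -0.002, 0.002], "roll": -0.04},
  {"offset": [0, 0, 0], "roll": -0.046},
  {"offset": [0, 0, 0], "roll": 0},
])

```text
time: 10.03
position: [0.5861, 0.0506, 0.3204]
eef_rot: [[-0.064, 0.998, -0.001], [0.998, 0.064, -0.0], [-0.0, -0.001, -1.0]]
contact_force: [1.4, 0.1, 0.1]
finger_gap: 0.991
grasp_force: 0.0
```

```bash
python3 -c "
from h import *
st()
for n in ('side','top'):
  save(n,n+'2')
  for q in ('dome','crown','handle','headset'):
    print(n,q,[(c,x.tolist()) for c,x in marks(n,q)])
a=np.hstack([cv2.imread('pics/side2.png')[130:380,220:480],cv2.imread('pics/top2.png')[110:360,205:465]]); cv2.imwrite('pics/c2.png',cv2.resize(a,None,fx=1.5,fy=1.5,interpolation=2))
"
```

```text
t 10.03 p [0.5861 0.0506 0.3204] yaw 3.7 j [-0.71  0.32  0.66  1.72 -0.21  1.18  0.07] F [1.4 0.1 0.1] T [-0.01 -0.07 -0.02] gap 0.0846 gf 0.0
side dome [(0.8, [0.663, -0.2668, 0.1577]), (0.7, [0.5454, -0.1076, 0.1627]), (0.56, [0.4711, -0.288, 0.1572])]
side crown [(0.97, [0.4164, 0.2662, 0.14]), (0.95, [0.6346, 0.2777, 0.1421]), (0.78, [0.5299, 0.2748, 0.1433]), (0.78, [0.2296, 0.3268, 0.1279])]
side handle [(0.67, [0.5609, -0.2205, 0.1491]), (0.24, [0.3994, -0.5141, 0.0012])]
side headset [(0.96, [0.6403, 0.2776, 0.011]), (0.93, [0.5272, 0.2693, 0.0117]), (0.71, [0.233, 0.3234, 0.0026])]
top dome [(0.96, [0.6584, -0.2579, 0.1582]), (0.95, [0.4669, -0.2834, 0.1608]), (0.57, [0.5406, -0.1042, 0.157]), (0.57, [0.632, 0.2835, 0.0089]), (0.29, [0.4146, 0.2666, 0.0076])]
top crown [(0.96, [0.2207, 0.3274, 0.1284]), (0.86, [0.5255, 0.2734, 0.1398]), (0.76, [0.6335, 0.2765, 0.1387]), (0.55, [0.4123, 0.2647, 0.1349])]
top handle [(0.86, [0.5574, -0.2195, 0.1436]), (0.71, [0.542, -0.1019, 0.1544]), (0.38, [0.3672, 0.4706, 0.0015])]
top headset [(0.93, [0.5211, 0.2749, 0.0064]), (0.89, [0.6337, 0.2837, 0.0088]), (0.8, [0.224, 0.3291, -0.0024]), (0.67, [0.4154, 0.267, 0.0108])]
```

View pics/c2.png

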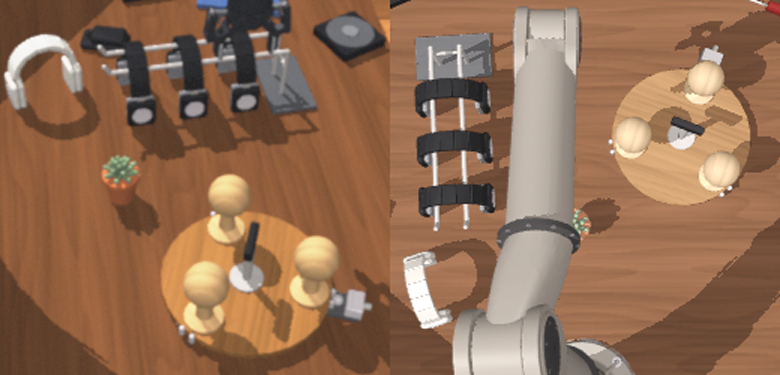

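The view shows the notch in place, with dome B in line with the roller. All three headsets are still on the hanger. I'll take the far headset to dome B.

```bash
python3 -c "
from h import *
st();go((.634,.277,.26,3),(.634,.277,.159,3))"
```

```text
t 10.53 p [0.5865 0.0495 0.321 ] yaw 3.4 j [-0.71  0.32  0.66  1.72 -0.21  1.18  0.07] F [-0.2  0.  -0.2] T [-0.03  0.07  0.01] gap 0.0853 gf 0.0
shift [0.2243 0.0609 0.061 ] len 0.24 then roll 0.0069
shift [0.    0.    0.101] len 0.101 then roll -0.0
```

Request:
servo_tool([
  {"offset": [0.015, 0.004, 0.002], "roll": 0.007},
  {"offset": [0.027, 0.007, 0.005], "roll": 0},
  {"offset": [0.03, 0.008, 0.008], "roll": 0},
  {"offset": [0.03, 0.008, 0.008], "roll": 0},
  {"offset": [0.03, 0.008, 0.008], "roll": 0},
  {"offset": [0.03, 0.008, 0.008], "roll": 0},
  {"offset": [0.03, 0.008, 0.008], "roll": 0},
  {"offset": [0.02, 0.006, 0.008], "roll": 0},
  {"offset": [0.012, 0.004, 0.006], "roll": 0},
  {"offset": [0, 0, 0], "roll": 0},
  {"offset": [0, 0, 0], "roll": 0},
  {"offset": [0, 0, 0], "roll": 0},
])

```text
time: 11.53
position: [0.6359, 0.2741, 0.2607]
eef_rot: [[-0.05, 0.999, 0.001], [0.999, 0.05, -0.001], [-0.001, 0.001, -1.0]]
contact_force: [-0.0, -0.1, -0.4]
finger_gap: 0.996
grasp_force: 0.0
```

```bash
python3 -c "
from h import *
st();go((.634,.277,.159,3))"
```

```text
t 11.53 p [0.6359 0.2741 0.2607] yaw 2.9 j [-0.88  0.55  0.57  1.53 -0.31  1.15 -0.19] F [-0.  -0.1 -0.4] T [-0.01 -0.03  0.06] gap 0.085 gf 0.0
shift [ 0.003  -0.0018  0.1017] len 0.102 then roll -0.0022
```

Request:
servo_tool([
  {"offset": [0.003, -0.002, 0.015], "roll": 0},
  {"offset": [0, 0, 0.02], "roll": 0},
  {"offset": [0, 0, 0.02], "roll": 0},
  {"offset": [0, 0, 0.02], "roll": 0},
  {"offset": [0, 0, 0.017], "roll": 0},
  {"offset": [0, 0, 0.01], "roll": 0},
  {"offset": [0, 0, 0], "roll": 0},
  {"offset": [0, 0, 0], "roll": 0},
])

```text
time: 12.2
position: [0.6337, 0.2784, 0.1588]
eef_rot: [[-0.051, 0.999, 0.001], [0.999, 0.051, -0.0], [-0.0, 0.001, -1.0]]
contact_force: [0.2, 0.2, 0.7]
finger_gap: 0.993
grasp_force: 0.0
```

Request:
servo_tool([
  {"offset": [0, 0, 0], "roll": 0},
  {"offset": [0, 0, 0], "roll": 0},
  {"offset": [0, 0, 0], "roll": 0},
  {"offset": [0, 0, 0], "roll": 0},
  {"offset": [0, 0, 0], "roll": 0},
  {"offset": [0, 0, 0], "roll": 0},
  {"offset": [0, 0, 0], "roll": 0},
  {"offset": [0, 0, 0], "roll": 0},
], hand=0, grip_force=30)

```text
time: 12.87
position: [0.6341, 0.2798, 0.1593]
eef_rot: [[-0.053, 0.999, 0.002], [0.999, 0.053, 0.001], [0.001, 0.002, -1.0]]
contact_force: [-0.1, -0.4, 6.2]
finger_gap: 0.461
grasp_force: 31.6
```

```bash
python3 -c "
from h import *
st()"
```

```text
t 12.87 p [0.6341 0.2798 0.1593] yaw 3.0 j [-0.85  0.65  0.52  1.62 -0.37  0.98 -0.15] F [-0.1 -0.4  6.2] T [-0.07 -0.01  0.06] gap 0.0394 gf 31.6
```

Request:
servo_tool([
  {"offset": [0, 0, -0.004], "roll": 0},
  {"offset": [0, 0, -0.01], "roll": 0},
  {"offset": [0, 0, -0.016], "roll": 0},
  {"offset": [0, 0, -0.02], "roll": 0},
  {"offset": [0, 0, -0.02], "roll": 0},
  {"offset": [0, 0, -0.02], "roll": 0},
  {"offset": [0, 0, -0.02], "roll": 0},
  {"offset": [0, 0, -0.02], "roll": 0},
  {"offset": [0, 0, -0.02], "roll": 0},
  {"offset": [0, 0, -0.014], "roll": 0},
  {"offset": [0, 0, -0.006], "roll": 0},
  {"offset": [0, 0, 0], "roll": 0},
])

```text
time: 13.87
position: [0.6336, 0.2796, 0.3297]
eef_rot: [[-0.053, 0.999, 0.002], [0.999, 0.053, 0.001], [0.001, 0.002, -1.0]]
contact_force: [1.1, 0.1, -2.7]
finger_gap: 0.458
grasp_force: 30.9
```

```bash
python3 -c "
from h import *
st();go((.6615,-.2612,.33,-22.5),(.6615,-.2612,.25,-22.5))
print(marks('side','crown',True),marks('side','headset'))"
```

```text
t 13.87 p [0.6336 0.2796 0.3297] yaw 3.0 j [-0.9   0.5   0.6   1.45 -0.29  1.28 -0.22] F [ 1.1  0.1 -2.7] T [-0.05 -0.06  0.01] gap 0.0391 gf 30.9
shift [-5.415e-01 -7.000e-04 -3.000e-04] len 0.542 then roll 0.4456
shift [0.   0.   0.08] len 0.08 then roll -0.0
[(0.96, array([0.6332, 0.2769, 0.3099])), (0.81, array([0.5305, 0.2742, 0.1393])), (0.73, array([0.2259, 0.3256, 0.1256]))] [(0.87, array([0.5291, 0.2704, 0.0139])), (0.81, array([0.4145, 0.2643, 0.0131])), (0.72, array([0.231 , 0.3249, 0.0011])), (0.71, array([0.6367, 0.2764, 0.183 ]))]
```

Request:
servo_tool([
  {"offset": [-0.005, 0, 0], "roll": 0},
  {"offset": [-0.01, 0, 0], "roll": 0},
  {"offset": [-0.015, 0, 0], "roll": 0},
  {"offset": [-0.02, 0, 0], "roll": 0},
  {"offset": [-0.025, 0, 0], "roll": 0},
  {"offset": [-0.028, 0, 0], "roll": 0},
  {"offset": [-0.028, 0, 0], "roll": 0},
  {"offset": [-0.028, 0, 0], "roll": 0},
  {"offset": [-0.028, 0, 0], "roll": 0},
  {"offset": [-0.028, 0, 0], "roll": 0},
  {"offset": [-0.028, 0, 0], "roll": 0},
  {"offset": [-0.028, 0, 0], "roll": 0},
])

```text
time: 15.02
position: [0.6468, 0.0053, 0.328]
eef_rot: [[-0.051, 0.999, -0.0], [0.999, 0.051, -0.0], [-0.0, -0.0, -1.0]]
contact_force: [0.5, 0.4, -3.1]
finger_gap: 0.463
grasp_force: 30.8
```

Request:
servo_tool([
  {"offset": [-0.028, 0, 0], "roll": 0},
  {"offset": [-0.028, 0, 0], "roll": 0},
  {"offset": [-0.028, 0, 0], "roll": 0},
  {"offset": [-0.028, 0, 0], "roll": 0},
  {"offset": [-0.028, 0, 0], "roll": 0},
  {"offset": [-0.028, 0, 0], "roll": 0},
  {"offset": [-0.0275, 0, 0], "roll": 0},
  {"offset": [-0.025, 0, 0], "roll": 0},
  {"offset": [-0.02, 0, 0], "roll": 0},
  {"offset": [-0.015, 0, 0], "roll": 0},
  {"offset": [-0.01, 0, 0], "roll": 0},
  {"offset": [-0.005, 0, 0], "roll": 0},
])

```text
time: 16.02
position: [0.6604, -0.2644, 0.3279]
eef_rot: [[-0.049, 0.999, -0.001], [0.999, 0.049, -0.001], [-0.001, -0.001, -1.0]]
contact_force: [-0.2, 0.1, -2.3]
finger_gap: 0.461
grasp_force: 30.8
```

Request:
servo_tool([
  {"offset": [0, 0, 0], "roll": 0.02},
  {"offset": [0, 0, 0], "roll": 0.04},
  {"offset": [0, 0, 0], "roll": 0.055},
  {"offset": [0, 0, 0], "roll": 0.06},
  {"offset": [0, 0, 0], "roll": 0.06},
  {"offset": [0, 0, 0], "roll": 0.06},
  {"offset": [0, 0, 0], "roll": 0.055},
  {"offset": [0, 0, 0], "roll": 0.05},
  {"offset": [0, 0, 0], "roll": 0.03},
  {"offset": [0, 0, 0], "roll": 0.016},
  {"offset": [0, 0, 0], "roll": 0},
  {"offset": [0, 0, 0], "roll": 0},
])

```text
time: 17.02
position: [0.6621, -0.2602, 0.328]
eef_rot: [[0.382, 0.924, 0.0], [0.924, -0.382, 0.0], [0.0, -0.0, -1.0]]
contact_force: [-0.4, 0.4, -2.5]
finger_gap: 0.457
grasp_force: 30.8
```

```bash
python3 -c "
from h import *
st();go((.6615,-.2612,.20,-22.5))
for n in('side','top'): print(n,marks(n,'crown',True),marks(n,'headset'),marks(n,'dome'))"
```

```text
t 17.02 p [ 0.6621 -0.2602  0.328 ] yaw -22.4 j [-0.19  0.58  0.77  1.4  -0.41  1.32  0.21] F [-0.4  0.4 -2.5] T [-0.02  0.01 -0.01] gap 0.0391 gf 30.8
shift [-0.0011 -0.0002  0.128 ] len 0.128 then roll 0.0012
side [(0.98, array([0.2315, 0.327 , 0.1268])), (0.91, array([0.4208, 0.2625, 0.1393])), (0.89, array([ 0.6606, -0.2606,  0.309 ])), (0.7, array([0.53  , 0.2742, 0.1405]))] [(0.86, array([ 0.6653, -0.2637,  0.1823])), (0.8, array([0.416 , 0.2639, 0.0125])), (0.78, array([0.5247, 0.2686, 0.0114])), (0.71, array([0.2289, 0.3226, 0.0004]))] [(0.77, array([ 0.5461, -0.1066,  0.1623])), (0.6, array([ 0.4728, -0.2858,  0.1593])), (0.58, array([ 0.6615, -0.2627,  0.1565]))]
top [(0.9, array([0.4121, 0.2618, 0.1365])), (0.79, array([0.221 , 0.3296, 0.1269])), (0.68, array([0.5245, 0.2739, 0.1371]))] [(0.89, array([0.5206, 0.2757, 0.0078])), (0.71, array([ 0.2221,  0.3293, -0.    ])), (0.6, array([0.4175, 0.2692, 0.0095])), (0.38, array([ 0.5389, -0.104 ,  0.1593]))] [(0.87, array([ 0.6609, -0.2586,  0.1625])), (0.71, array([ 0.4671, -0.2862,  0.1601])), (0.56, array([ 0.5401, -0.1064,  0.1542]))]
```

Request:
servo_tool([
  {"offset": [-0.001, 0, 0.006], "roll": 0},
  {"offset": [0, 0, 0.012], "roll": 0},
  {"offset": [0, 0, 0.016], "roll": 0},
  {"offset": [0, 0, 0.02], "roll": 0},
  {"offset": [0, 0, 0.02], "roll": 0},
  {"offset": [0, 0, 0.02], "roll": 0},
  {"offset": [0, 0, 0.016], "roll": 0},
  {"offset": [0, 0, 0.012], "roll": 0},
  {"offset": [0, 0, 0.01], "roll": 0},
  {"offset": [0, 0, 0.006], "roll": 0},
  {"offset": [0, 0, 0], "roll": 0},
  {"offset": [0, 0, 0], "roll": 0},
])

```text
time: 18.42
position: [0.6617, -0.2623, 0.1903]
eef_rot: [[0.383, 0.924, 0.0], [0.924, -0.383, -0.0], [-0.0, 0.001, -1.0]]
contact_force: [0.2, -0.4, -0.9]
finger_gap: 0.462
grasp_force: 30.9
```

Request:
servo_tool([
  {"offset": [0, 0, 0.003], "roll": 0},
  {"offset": [0, 0, 0.003], "roll": 0},
  {"offset": [0, 0, 0.002], "roll": 0},
  {"offset": [0, 0, 0.001], "roll": 0},
  {"offset": [0, 0, 0], "roll": 0},
])

```text
time: 18.83
position: [0.6614, -0.2619, 0.1808]
eef_rot: [[0.383, 0.924, -0.0], [0.924, -0.383, 0.0], [0.0, -0.0, -1.0]]
contact_force: [0.6, 0.0, -2.5]
finger_gap: 0.46
grasp_force: 30.8
```

```bash
python3 -c "
from h import *
st()"
```

```text
t 18.83 p [ 0.6614 -0.2619  0.1808] yaw -22.5 j [-0.15  0.7   0.7   1.56 -0.49  1.07  0.28] F [ 0.6  0.  -2.5] T [0.01 0.01 0.02] gap 0.0393 gf 30.8
```

Lower in 1 mm steps to contact.

Request:
servo_tool([
  {"offset": [0, 0, 0.001], "roll": 0},
  {"offset": [0, 0, 0.001], "roll": 0},
  {"offset": [0, 0, 0], "roll": 0},
])

```text
time: 19.08
position: [0.6616, -0.2621, 0.1793]
eef_rot: [[0.383, 0.924, 0.0], [0.924, -0.383, -0.0], [0.0, 0.0, -1.0]]
contact_force: [-0.3, -0.2, -2.2]
finger_gap: 0.462
grasp_force: 31.0
```

Request:
servo_tool([
  {"offset": [0, 0, 0.001], "roll": 0},
  {"offset": [0, 0, 0], "roll": 0},
  {"offset": [0, 0, 0], "roll": 0},
])

```text
time: 19.33
position: [0.6616, -0.2624, 0.1791]
eef_rot: [[0.383, 0.924, 0.001], [0.924, -0.383, -0.0], [0.0, 0.001, -1.0]]
contact_force: [-3.2, 1.0, 4.9]
finger_gap: 0.461
grasp_force: 31.7
```

```bash
python3 -c "
from h import *
st()
for n in('side','top'): print(n,marks(n,'crown',True),marks(n,'headset'))"
```

```text
t 19.33 p [ 0.6616 -0.2624  0.1791] yaw -22.5 j [-0.15  0.7   0.7   1.56 -0.5   1.06  0.28] F [-3.2  1.   4.9] T [ 0.28  0.57 -0.02] gap 0.0393 gf 31.7
side [(0.76, array([0.4135, 0.2622, 0.1415])), (0.65, array([ 0.6602, -0.2664,  0.161 ])), (0.6, array([0.2264, 0.3254, 0.1281]))] [(0.74, array([ 2.313e-01,  3.241e-01, -2.000e-04])), (0.65, array([0.4156, 0.2621, 0.013 ])), (0.55, array([ 0.6662, -0.2663,  0.0324]))]
top [(0.92, array([0.222 , 0.3267, 0.1252])), (0.84, array([0.5244, 0.272 , 0.1389])), (0.74, array([0.5221, 0.2768, 0.0061])), (0.71, array([0.4109, 0.2584, 0.1369])), (0.7, array([ 0.6609, -0.2645,  0.1587]))] [(0.92, array([0.5189, 0.274 , 0.0054])), (0.67, array([0.4157, 0.2689, 0.008 ])), (0.66, array([ 0.227 ,  0.3275, -0.0012])), (0.63, array([ 0.6551, -0.2613,  0.0264]))]
```

Request:
servo_tool([
  {"offset": [0, 0, -0.0005], "roll": 0},
  {"offset": [0, 0, 0], "roll": 0},
  {"offset": [0, 0, 0], "roll": 0},
])

```text
time: 19.88
position: [0.6616, -0.2623, 0.1791]
eef_rot: [[0.383, 0.924, 0.001], [0.924, -0.383, -0.0], [0.0, 0.001, -1.0]]
contact_force: [-2.5, 0.7, 5.5]
finger_gap: 0.462
grasp_force: 31.7
```

Request:
servo_tool([
  {"offset": [0, 0, 0], "roll": 0},
  {"offset": [0, 0, 0], "roll": 0},
  {"offset": [0, 0, 0], "roll": 0},
  {"offset": [0, 0, 0], "roll": 0},
  {"offset": [0, 0, 0], "roll": 0},
], hand=0.065)

```text
time: 20.3
position: [0.6615, -0.262, 0.1782]
eef_rot: [[0.383, 0.924, -0.0], [0.924, -0.383, -0.0], [-0.0, -0.0, -1.0]]
contact_force: [-0.2, -0.8, 1.3]
finger_gap: 0.761
grasp_force: 0.0
```

```bash
python3 -c "
from h import *
st()
for n in('side','top'): print(n,marks(n,'crown',True),marks(n,'headset'))"
```

```text
t 20.3 p [ 0.6615 -0.262   0.1782] yaw -22.5 j [-0.15  0.7   0.7   1.56 -0.5   1.06  0.28] F [-0.2 -0.8  1.3] T [0.01 0.04 0.02] gap 0.065 gf 0.0
side [(0.73, array([0.5281, 0.2743, 0.1419])), (0.62, array([0.2312, 0.3269, 0.1266])), (0.6, array([0.4203, 0.2622, 0.1411])), (0.6, array([ 0.6599, -0.2642,  0.1604]))] [(0.88, array([2.327e-01, 3.269e-01, 1.000e-04])), (0.73, array([0.527 , 0.2695, 0.0135])), (0.73, array([ 0.6589, -0.2675,  0.1596])), (0.59, array([0.4139, 0.264 , 0.0084])), (0.58, array([ 0.6649, -0.2589,  0.0333]))]
top [(0.81, array([0.4129, 0.263 , 0.1377])), (0.75, array([ 0.6607, -0.2659,  0.1586])), (0.59, array([0.2211, 0.3286, 0.1267])), (0.55, array([0.5237, 0.2711, 0.1391]))] [(0.79, array([0.5223, 0.275 , 0.0029])), (0.77, array([ 2.234e-01,  3.291e-01, -3.000e-04]))]
```

Released and sitting. I'll open fully, retreat straight up, then look.

Request:
servo_tool([
  {"offset": [0, 0, 0], "roll": 0},
  {"offset": [0, 0, 0], "roll": 0},
  {"offset": [0, 0, -0.005], "roll": 0},
  {"offset": [0, 0, -0.015], "roll": 0},
  {"offset": [0, 0, -0.025], "roll": 0},
  {"offset": [0, 0, -0.03], "roll": 0},
  {"offset": [0, 0, -0.03], "roll": 0},
  {"offset": [0, 0, -0.02], "roll": 0},
  {"offset": [0, 0, 0], "roll": 0},
], hand=0.0854)

```text
time: 21.35
position: [0.6632, -0.264, 0.3108]
eef_rot: [[0.383, 0.924, 0.009], [0.924, -0.383, -0.004], [0.0, 0.01, -1.0]]
contact_force: [0.2, -0.1, 0.9]
finger_gap: 1.004
grasp_force: 0.0
```

```bash
python3 -c "
from h import *
st();go((.62,.05,.30,3))
save('side','side3');save('top','top3')
for n in('side','top'): print(n,marks(n,'crown'),marks(n,'headset'))
a=np.hstack([cv2.imread('pics/side3.png')[230:390,310:480],cv2.imread('pics/top3.png')[125:285,325:495]]); cv2.imwrite('pics/c3.png',cv2.resize(a,None,fx=2.3,fy=2.3,interpolation=2))
"
```

```text
t 21.35 p [ 0.6632 -0.264   0.3108] yaw -22.5 j [-0.18  0.59  0.77  1.43 -0.42  1.28  0.22] F [ 0.2 -0.1  0.9] T [-0.09 -0.03  0.03] gap 0.0858 gf 0.0
shift [ 0.2735 -0.1603  0.0108] len 0.317 then roll -0.4459
side [(0.9, array([0.5307, 0.2766, 0.1387])), (0.82, array([ 0.6604, -0.2651,  0.1586])), (0.76, array([0.4205, 0.2616, 0.1393]))] [(0.74, array([ 0.6686, -0.2636,  0.0316])), (0.7, array([0.4123, 0.2644, 0.0113])), (0.68, array([0.233 , 0.3244, 0.0037])), (0.65, array([0.5271, 0.2688, 0.015 ])), (0.57, array([0.4178, 0.2625, 0.1388]))]
top [(0.77, array([0.413 , 0.261 , 0.1389])), (0.75, array([0.2191, 0.3272, 0.1268])), (0.64, array([0.5232, 0.2744, 0.1372])), (0.59, array([ 0.6584, -0.2642,  0.1612]))] [(0.86, array([0.416 , 0.2653, 0.0088])), (0.66, array([ 0.2231,  0.3294, -0.0015])), (0.52, array([ 0.5293,  0.2775, -0.0042]))]
```

View pics/c3.png

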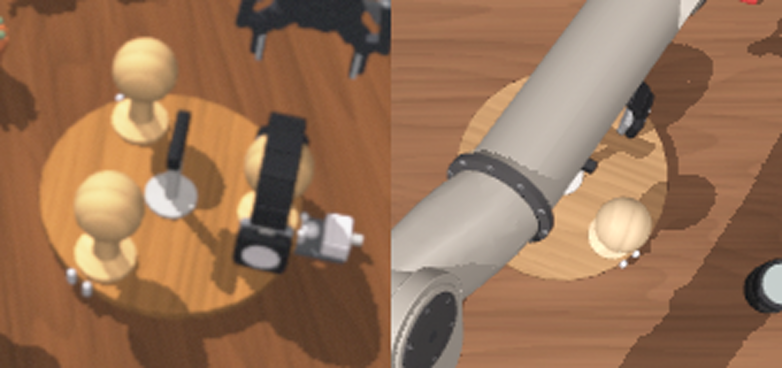

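The headset hangs level on dome B: in the crop its band is at (285,180), over the dome at (280,165). Next is the middle headset.

Request:
servo_tool([
  {"offset": [0, 0, 0], "roll": -0.045},
  {"offset": [0, 0, 0], "roll": -0.08},
  {"offset": [0, 0, 0], "roll": -0.08},
  {"offset": [0, 0, 0], "roll": -0.08},
  {"offset": [0, 0, 0], "roll": -0.08},
  {"offset": [0, 0, 0], "roll": -0.08},
  {"offset": [0, 0, 0], "roll": 0},
])

```text
time: 22.23
position: [0.6611, -0.2619, 0.3026]
eef_rot: [[-0.055, 0.999, -0.001], [0.999, 0.055, 0.001], [0.001, -0.001, -1.0]]
contact_force: [1.0, -0.5, -0.4]
finger_gap: 0.996
grasp_force: 0.0
```

```bash
python3 -c "
from h import *
st();go((.527,.275,.26,3))"
```

```text
t 22.23 p [ 0.6611 -0.2619  0.3026] yaw 3.1 j [-0.12  0.57  0.65  1.43 -0.35  1.26  0.62] F [ 1.  -0.5 -0.4] T [ 0.02 -0.    0.04] gap 0.0851 gf 0.0
shift [ 0.5435 -0.1046  0.0426] len 0.555 then roll 0.0023
```

Request:
servo_tool([
  {"offset": [0.015, -0.003, 0], "roll": 0.002},
  {"offset": [0.03, -0.006, 0], "roll": 0},
  {"offset": [0.033, -0.006, 0], "roll": 0},
  {"offset": [0.033, -0.006, 0], "roll": 0},
  {"offset": [0.033, -0.006, 0], "roll": 0},
  {"offset": [0.033, -0.006, 0], "roll": 0},
  {"offset": [0.033, -0.006, 0], "roll": 0},
  {"offset": [0.033, -0.006, 0], "roll": 0},
  {"offset": [0.033, -0.006, 0], "roll": 0},
  {"offset": [0.033, -0.006, 0], "roll": 0},
  {"offset": [0.033, -0.006, 0], "roll": 0},
  {"offset": [0.033, -0.006, 0], "roll": 0},
])

```text
time: 23.23
position: [0.5729, 0.1105, 0.3031]
eef_rot: [[-0.047, 0.999, -0.001], [0.999, 0.047, -0.0], [-0.0, -0.001, -1.0]]
contact_force: [0.2, 0.1, -0.7]
finger_gap: 0.998
grasp_force: 0.0
```

Request:
servo_tool([
  {"offset": [0.033, -0.006, 0.005], "roll": 0},
  {"offset": [0.033, -0.006, 0.005], "roll": 0},
  {"offset": [0.033, -0.006, 0.006], "roll": 0},
  {"offset": [0.033, -0.006, 0.006], "roll": 0},
  {"offset": [0.03, -0.006, 0.006], "roll": 0},
  {"offset": [0.022, -0.005, 0.006], "roll": 0},
  {"offset": [0.0145, -0.0046, 0.006], "roll": 0},
  {"offset": [0, 0, 0.003], "roll": 0},
  {"offset": [0, 0, 0], "roll": 0},
  {"offset": [0, 0, 0], "roll": 0},
  {"offset": [0, 0, 0], "roll": 0},
])

```text
time: 24.15
position: [0.5254, 0.3031, 0.2609]
eef_rot: [[-0.046, 0.999, 0.001], [0.999, 0.046, -0.0], [-0.0, 0.001, -1.0]]
contact_force: [-0.4, -0.2, 0.3]
finger_gap: 1.003
grasp_force: 0.0
```

```bash
python3 -c "
from h import *
st();go((.527,.2745,.1595,3))
for n in('side','top'): print(n,marks(n,'crown',True),marks(n,'headset'))"
```

```text
t 24.15 p [0.5254 0.3031 0.2609] yaw 2.6 j [-1.05  0.39  0.55  1.75 -0.23  1.07 -0.37] F [-0.4 -0.2  0.3] T [-0.03 -0.   -0.01] gap 0.0856 gf 0.0
shift [-0.0286  0.0003  0.1014] len 0.105 then roll -0.0061
side [(0.81, array([0.5316, 0.2716, 0.139 ])), (0.64, array([0.2279, 0.3256, 0.127 ])), (0.59, array([ 0.6605, -0.2623,  0.1608]))] [(0.65, array([0.5286, 0.2715, 0.0159])), (0.6, array([ 0.2342,  0.3261, -0.0038])), (0.55, array([0.419 , 0.2624, 0.1391]))]
top [(0.73, array([ 0.659 , -0.2634,  0.1596])), (0.7, array([0.5246, 0.2722, 0.1422])), (0.57, array([0.4128, 0.2583, 0.1367]))] [(0.84, array([ 0.6582, -0.2586,  0.0276])), (0.65, array([0.5208, 0.277 , 0.0058])), (0.56, array([0.4163, 0.2659, 0.0108]))]
```

Request:
servo_tool([
  {"offset": [-0.01, 0.0005, 0], "roll": -0.006},
  {"offset": [-0.01, 0.0005, 0], "roll": 0},
  {"offset": [-0.0095, 0, 0], "roll": 0},
  {"offset": [0, 0, 0.01], "roll": 0},
  {"offset": [0, 0, 0.02], "roll": 0},
  {"offset": [0, 0, 0.02], "roll": 0},
  {"offset": [0, 0, 0.02], "roll": 0},
  {"offset": [0, 0, 0.0175], "roll": 0},
  {"offset": [0, 0, 0.009], "roll": 0},
  {"offset": [0, 0, 0.005], "roll": 0},
  {"offset": [0, 0, 0], "roll": 0},
  {"offset": [0, 0, 0], "roll": 0},
])

```text
time: 25.45
position: [0.5273, 0.2759, 0.1594]
eef_rot: [[-0.056, 0.998, 0.001], [0.998, 0.056, 0.0], [0.0, 0.001, -1.0]]
contact_force: [0.1, -0.1, 0.4]
finger_gap: 0.999
grasp_force: 0.0
```

Request:
servo_tool([
  {"offset": [0, 0, 0], "roll": 0},
  {"offset": [0, 0, 0], "roll": 0},
  {"offset": [0, 0, 0], "roll": 0},
  {"offset": [0, 0, 0], "roll": 0},
  {"offset": [0, 0, 0], "roll": 0},
  {"offset": [0, 0, 0], "roll": 0},
  {"offset": [0, 0, 0], "roll": 0},
  {"offset": [0, 0, 0], "roll": 0},
], hand=0)

```text
time: 26.12
position: [0.5273, 0.2762, 0.1597]
eef_rot: [[-0.056, 0.998, 0.001], [0.998, 0.056, 0.001], [0.001, 0.001, -1.0]]
contact_force: [-2.2, -0.3, 4.9]
finger_gap: 0.463
grasp_force: 31.1
```

```bash
python3 -c "
from h import *
st()"
```

```text
t 26.12 p [0.5273 0.2762 0.1597] yaw 3.2 j [-0.97  0.49  0.51  1.86 -0.31  0.86 -0.25] F [-2.2 -0.3  4.9] T [-0.08  0.2  -0.06] gap 0.0396 gf 31.1
```

Request:
servo_tool([
  {"offset": [0, 0, -0.004], "roll": 0},
  {"offset": [0, 0, -0.01], "roll": 0},
  {"offset": [0, 0, -0.016], "roll": 0},
  {"offset": [0, 0, -0.02], "roll": 0},
  {"offset": [0, 0, -0.02], "roll": 0},
  {"offset": [0, 0, -0.02], "roll": 0},
  {"offset": [0, 0, -0.02], "roll": 0},
  {"offset": [0, 0, -0.02], "roll": 0},
  {"offset": [0, 0, -0.02], "roll": 0},
  {"offset": [0, 0, -0.014], "roll": 0},
  {"offset": [0, 0, -0.006], "roll": 0},
  {"offset": [0, 0, 0], "roll": 0},
])

```text
time: 27.12
position: [0.5275, 0.2759, 0.3305]
eef_rot: [[-0.056, 0.998, 0.002], [0.998, 0.056, 0.002], [0.001, 0.002, -1.0]]
contact_force: [0.4, -0.3, -3.0]
finger_gap: 0.46
grasp_force: 30.8
```

```bash
python3 -c "
from h import *
st();go((.4691,-.2865,.328,37.5))
print(marks('side','crown',True),marks('side','headset'))"
```

```text
t 27.12 p [0.5275 0.2759 0.3305] yaw 3.2 j [-1.04  0.31  0.59  1.69 -0.18  1.19 -0.36] F [ 0.4 -0.3 -3. ] T [-0.04 -0.02  0.07] gap 0.0392 gf 30.8
shift [-0.5583 -0.0896  0.0025] len 0.565 then roll -0.5987
[(0.92, array([ 0.6592, -0.2638,  0.1598])), (0.83, array([0.4189, 0.2623, 0.1395])), (0.76, array([0.533 , 0.2717, 0.308 ])), (0.62, array([0.2276, 0.3283, 0.1256]))] [(0.86, array([0.4145, 0.2625, 0.0125])), (0.78, array([ 0.6686, -0.2628,  0.0357])), (0.7, array([0.2306, 0.3244, 0.0014])), (0.62, array([0.5258, 0.2697, 0.1804]))]
```

Request:
servo_tool([
  {"offset": [-0.005, -0.0008, 0], "roll": 0},
  {"offset": [-0.01, -0.0016, 0], "roll": 0},
  {"offset": [-0.015, -0.0024, 0], "roll": 0},
  {"offset": [-0.02, -0.0032, 0], "roll": 0},
  {"offset": [-0.025, -0.004, 0], "roll": 0},
  {"offset": [-0.029, -0.0047, 0], "roll": 0},
  {"offset": [-0.029, -0.0047, 0], "roll": 0},
  {"offset": [-0.029, -0.0047, 0], "roll": 0},
  {"offset": [-0.029, -0.0047, 0], "roll": 0},
  {"offset": [-0.029, -0.0047, 0], "roll": 0},
  {"offset": [-0.029, -0.0047, 0], "roll": 0},
  {"offset": [-0.029, -0.0047, 0], "roll": 0},
])

```text
time: 28.27
position: [0.4961, -0.008, 0.3289]
eef_rot: [[-0.054, 0.999, -0.0], [0.999, 0.054, 0.001], [0.001, -0.0, -1.0]]
contact_force: [0.8, -0.9, -2.8]
finger_gap: 0.461
grasp_force: 30.8
```

Request:
servo_tool([
  {"offset": [-0.029, -0.0047, 0], "roll": 0},
  {"offset": [-0.029, -0.0047, 0], "roll": 0},
  {"offset": [-0.029, -0.0047, 0], "roll": 0},
  {"offset": [-0.029, -0.0047, 0], "roll": 0},
  {"offset": [-0.029, -0.0047, 0], "roll": 0},
  {"offset": [-0.029, -0.0047, 0], "roll": 0},
  {"offset": [-0.029, -0.0047, 0], "roll": 0},
  {"offset": [-0.025, -0.004, 0], "roll": 0},
  {"offset": [-0.022, -0.0032, 0], "roll": 0},
  {"offset": [-0.015, -0.0024, 0], "roll": 0},
  {"offset": [-0.01, -0.0016, 0], "roll": 0},
  {"offset": [-0.005, -0.0008, 0], "roll": 0},
])

```text
time: 29.27
position: [0.4657, -0.2895, 0.3291]
eef_rot: [[-0.051, 0.999, -0.0], [0.999, 0.051, -0.0], [-0.0, -0.0, -1.0]]
contact_force: [-0.5, 0.1, -2.3]
finger_gap: 0.459
grasp_force: 30.8
```

Request:
servo_tool([
  {"offset": [0, 0, 0], "roll": -0.03},
  {"offset": [0, 0, 0], "roll": -0.05},
  {"offset": [0, 0, 0], "roll": -0.07},
  {"offset": [0, 0, 0], "roll": -0.08},
  {"offset": [0, 0, 0], "roll": -0.08},
  {"offset": [0, 0, 0], "roll": -0.08},
  {"offset": [0, 0, 0], "roll": -0.08},
  {"offset": [0, 0, 0], "roll": -0.06},
  {"offset": [0, 0, 0], "roll": -0.05},
  {"offset": [0, 0, 0], "roll": -0.02},
  {"offset": [0, 0, 0], "roll": 0},
  {"offset": [0, 0, 0], "roll": 0},
])

```text
time: 30.27
position: [0.4679, -0.2864, 0.329]
eef_rot: [[-0.609, 0.794, 0.0], [0.794, 0.609, 0.0], [0.0, 0.0, -1.0]]
contact_force: [-0.9, 0.2, -2.1]
finger_gap: 0.453
grasp_force: 30.8
```

```bash
python3 -c "
from h import *
st();go((.4691,-.2865,.1795,37.5))
for n in('side','top'): print(n,marks(n,'crown',True),marks(n,'headset'),marks(n,'dome'))"
```

```text
t 30.27 p [ 0.4679 -0.2864  0.329 ] yaw 37.5 j [-0.2   0.24  0.78  1.8  -0.18  1.17  1.28] F [-0.9  0.2 -2.1] T [-0.04  0.   -0.02] gap 0.0387 gf 30.8
shift [-0.0008  0.0009  0.1495] len 0.15 then roll -0.0003
side [(0.9, array([0.4183, 0.2645, 0.1402])), (0.88, array([ 0.6623, -0.2631,  0.1627])), (0.73, array([ 0.4729, -0.2868,  0.3106])), (0.72, array([0.2251, 0.3253, 0.1263]))] [(0.87, array([0.4124, 0.2655, 0.0118])), (0.76, array([0.229 , 0.3255, 0.0031])), (0.75, array([ 0.4691, -0.2948,  0.1835])), (0.64, array([ 0.6655, -0.2617,  0.0324]))] [(0.96, array([ 0.6623, -0.2652,  0.1565])), (0.83, array([ 0.5425, -0.1074,  0.1595])), (0.61, array([ 0.471 , -0.2881,  0.1579])), (0.23, array([ 0.6672, -0.262 ,  0.0325]))]
top [(0.95, array([ 0.6597, -0.2639,  0.1578])), (0.86, array([0.4132, 0.2615, 0.1366])), (0.76, array([0.2209, 0.3268, 0.1251]))] [(0.63, array([ 0.6584, -0.2569,  0.0268])), (0.62, array([0.4168, 0.2673, 0.0112]))] [(0.91, array([ 0.466 , -0.2809,  0.1598])), (0.84, array([ 0.6579, -0.2594,  0.1564])), (0.72, array([ 0.5403, -0.1028,  0.1544]))]
```

Request:
servo_tool([
  {"offset": [-0.001, 0.001, 0.006], "roll": 0},
  {"offset": [0, 0, 0.012], "roll": 0},
  {"offset": [0, 0, 0.016], "roll": 0},
  {"offset": [0, 0, 0.02], "roll": 0},
  {"offset": [0, 0, 0.02], "roll": 0},
  {"offset": [0, 0, 0.02], "roll": 0},
  {"offset": [0, 0, 0.016], "roll": 0},
  {"offset": [0, 0, 0.012], "roll": 0},
  {"offset": [0, 0, 0.01], "roll": 0},
  {"offset": [0, 0, 0.006], "roll": 0},
  {"offset": [0, 0, 0], "roll": 0},
  {"offset": [0, 0, 0], "roll": 0},
])

```text
time: 31.67
position: [0.4701, -0.2867, 0.1911]
eef_rot: [[-0.61, 0.793, 0.0], [0.793, 0.61, -0.0], [-0.0, -0.0, -1.0]]
contact_force: [0.5, -0.5, -0.8]
finger_gap: 0.458
grasp_force: 30.8
```

Request:
servo_tool([
  {"offset": [0, 0, 0.003], "roll": 0},
  {"offset": [0, 0, 0.003], "roll": 0},
  {"offset": [0, 0, 0.002], "roll": 0},
  {"offset": [0, 0, 0.002], "roll": 0},
  {"offset": [0, 0, 0], "roll": 0},
])

```text
time: 32.08
position: [0.4698, -0.2863, 0.1807]
eef_rot: [[-0.61, 0.792, -0.0], [0.792, 0.61, 0.0], [0.0, -0.0, -1.0]]
contact_force: [-0.2, -0.8, -2.2]
finger_gap: 0.465
grasp_force: 30.8
```

```bash
python3 -c "
from h import *
st()"
```

```text
t 32.08 p [ 0.4698 -0.2863  0.1807] yaw 37.6 j [-0.1   0.43  0.69  1.96 -0.35  0.87  1.43] F [-0.2 -0.8 -2.2] T [-0.01  0.01 -0.02] gap 0.0397 gf 30.8
```

Request:
servo_tool([
  {"offset": [0, 0, 0.001], "roll": 0},
  {"offset": [0, 0, 0], "roll": 0},
  {"offset": [0, 0, 0], "roll": 0},
])

```text
time: 32.33
position: [0.47, -0.2865, 0.18]
eef_rot: [[-0.61, 0.792, 0.0], [0.792, 0.61, -0.0], [-0.0, 0.0, -1.0]]
contact_force: [-0.3, -0.3, -2.2]
finger_gap: 0.461
grasp_force: 30.8
```

Request:
servo_tool([
  {"offset": [0, 0, 0.0007], "roll": 0},
  {"offset": [0, 0, 0], "roll": 0},
  {"offset": [0, 0, 0], "roll": 0},
])

```text
time: 32.58
position: [0.4702, -0.2867, 0.1796]
eef_rot: [[-0.61, 0.793, 0.001], [0.793, 0.61, -0.0], [-0.001, 0.0, -1.0]]
contact_force: [0.3, 0.4, 0.4]
finger_gap: 0.455
grasp_force: 31.1
```

```bash
python3 -c "
from h import *
st()"
```

```text
t 32.58 p [ 0.4702 -0.2867  0.1796] yaw 37.6 j [-0.1   0.43  0.69  1.96 -0.35  0.87  1.43] F [0.3 0.4 0.4] T [-0.03  0.01 -0.04] gap 0.0389 gf 31.1
```

Contact is light, so release and retreat.

Request:
servo_tool([
  {"offset": [0, 0, 0], "roll": 0},
  {"offset": [0, 0, 0], "roll": 0},
  {"offset": [0, 0, 0], "roll": 0},
  {"offset": [0, 0, 0], "roll": 0},
  {"offset": [0, 0, 0], "roll": 0},
  {"offset": [0, 0, 0], "roll": 0},
], hand=0.07)

```text
time: 33.08
position: [0.4699, -0.2864, 0.1793]
eef_rot: [[-0.61, 0.792, -0.0], [0.792, 0.61, -0.0], [0.0, -0.0, -1.0]]
contact_force: [0.0, 0.3, 0.1]
finger_gap: 0.82
grasp_force: 0.0
```

```bash
python3 -c "
from h import *
st()
for n in('side','top'): print(n,marks(n,'crown',True),marks(n,'headset'))"
```

```text
t 33.08 p [ 0.4699 -0.2864  0.1793] yaw 37.6 j [-0.1   0.43  0.69  1.96 -0.35  0.87  1.43] F [0.  0.3 0.1] T [-0.01  0.05 -0.02] gap 0.07 gf 0.0
side [(0.87, array([ 0.661 , -0.2647,  0.1612])), (0.84, array([0.2299, 0.3262, 0.125 ])), (0.67, array([ 0.4781, -0.2873,  0.1618])), (0.65, array([0.4177, 0.263 , 0.1401]))] [(0.95, array([0.2312, 0.3229, 0.0006])), (0.89, array([ 0.4704, -0.2937,  0.0345])), (0.83, array([0.4155, 0.2639, 0.0126])), (0.75, array([ 0.6689, -0.2602,  0.0284]))]
top [(0.96, array([ 0.6608, -0.2659,  0.1632])), (0.8, array([0.2214, 0.3297, 0.1282])), (0.68, array([0.4143, 0.2646, 0.1379]))] [(0.75, array([0.2257, 0.3293, 0.0015])), (0.73, array([0.4177, 0.2695, 0.011 ])), (0.62, array([ 0.6592, -0.2548,  0.0294]))]
```

Request:
servo_tool([
  {"offset": [0, 0, 0], "roll": 0},
  {"offset": [0, 0, 0], "roll": 0},
  {"offset": [0, 0, -0.005], "roll": 0},
  {"offset": [0, 0, -0.015], "roll": 0},
  {"offset": [0, 0, -0.025], "roll": 0},
  {"offset": [0, 0, -0.03], "roll": 0},
  {"offset": [0, 0, -0.03], "roll": 0},
  {"offset": [0, 0, -0.03], "roll": 0},
  {"offset": [0, 0, 0], "roll": 0},
], hand=0.0854)

```text
time: 34.13
position: [0.472, -0.2886, 0.3203]
eef_rot: [[-0.609, 0.793, 0.009], [0.793, 0.609, -0.003], [-0.008, 0.005, -1.0]]
contact_force: [0.9, -0.5, 0.2]
finger_gap: 0.996
grasp_force: 0.0
```

Request:
servo_tool([
  {"offset": [0, 0, 0], "roll": 0.05},
  {"offset": [0, 0, 0], "roll": 0.08},
  {"offset": [0, 0, 0], "roll": 0.08},
  {"offset": [0, 0, 0], "roll": 0.08},
  {"offset": [0, 0, 0], "roll": 0.08},
  {"offset": [0, 0, 0], "roll": 0.08},
  {"offset": [0, 0, 0], "roll": 0.08},
  {"offset": [0, 0, 0], "roll": 0.074},
  {"offset": [0, 0, 0], "roll": 0},
])

```text
time: 34.88
position: [0.4698, -0.2863, 0.3142]
eef_rot: [[-0.049, 0.999, -0.0], [0.999, 0.049, 0.0], [0.0, -0.0, -1.0]]
contact_force: [-0.3, -0.0, -0.0]
finger_gap: 1.0
grasp_force: 0.0
```

```bash
python3 -c "
from h import *
st()
go((.4155,.2635,.26,3))
for n in('side','top'): print(n,marks(n,'crown',True),marks(n,'headset'))"
```

```text
t 34.88 p [ 0.4698 -0.2863  0.3142] yaw 2.8 j [-0.29  0.29  0.91  1.82 -0.25  1.15  0.74] F [-0.3 -0.  -0. ] T [ 0.03 -0.05  0.03] gap 0.0854 gf 0.0
shift [ 0.5519 -0.0271  0.0542] len 0.555 then roll -0.003
side [(0.82, array([ 0.4765, -0.2893,  0.1604])), (0.74, array([0.4167, 0.2625, 0.1409])), (0.62, array([0.2294, 0.324 , 0.1263])), (0.57, array([ 0.6597, -0.2591,  0.1595])), (0.55, array([ 0.473 , -0.2871,  0.1558]))] [(0.85, array([0.4159, 0.2645, 0.0125])), (0.82, array([0.2306, 0.3244, 0.002 ])), (0.8, array([ 0.4714, -0.2929,  0.0332])), (0.75, array([ 0.6675, -0.263 ,  0.0342]))]
top [(0.94, array([ 0.6595, -0.2638,  0.1624])), (0.83, array([0.2186, 0.3313, 0.126 ])), (0.71, array([0.4108, 0.2653, 0.136 ]))] [(0.91, array([ 0.6573, -0.2547,  0.0258])), (0.75, array([0.419 , 0.2696, 0.0123])), (0.69, array([2.254e-01, 3.259e-01, 1.000e-04]))]
```

Request:
servo_tool([
  {"offset": [0.013, 0.003, 0], "roll": -0.003},
  {"offset": [0.027, 0.003, 0], "roll": 0},
  {"offset": [0.027, 0.003, 0], "roll": 0},
  {"offset": [0.027, 0.003, 0], "roll": 0},
  {"offset": [0.027, 0.003, 0], "roll": 0},
  {"offset": [0.027, 0.003, 0], "roll": 0},
  {"offset": [0.027, 0.003, 0], "roll": 0},
  {"offset": [0.027, 0.003, 0], "roll": 0},
  {"offset": [0.027, 0.003, 0], "roll": 0},
  {"offset": [0.027, 0.003, 0], "roll": 0},
  {"offset": [0.027, 0, 0], "roll": 0},
  {"offset": [0.027, 0, 0], "roll": 0},
])

```text
time: 36.18
position: [0.4828, 0.0259, 0.3145]
eef_rot: [[-0.056, 0.998, 0.0], [0.998, 0.056, 0.0], [0.0, 0.0, -1.0]]
contact_force: [-0.1, 0.1, -0.2]
finger_gap: 0.998
grasp_force: 0.0
```

Request:
servo_tool([
  {"offset": [0.027, -0.006, 0.006], "roll": 0},
  {"offset": [0.027, -0.006, 0.006], "roll": 0},
  {"offset": [0.027, -0.006, 0.006], "roll": 0},
  {"offset": [0.027, -0.006, 0.006], "roll": 0},
  {"offset": [0.027, -0.006, 0.006], "roll": 0},
  {"offset": [0.027, -0.006, 0.006], "roll": 0},
  {"offset": [0.027, -0.006, 0.006], "roll": 0},
  {"offset": [0.027, -0.006, 0.006], "roll": 0},
  {"offset": [0.016, -0.006, 0.006], "roll": 0},
  {"offset": [0.01, -0.003, 0], "roll": 0},
  {"offset": [0, 0, 0], "roll": 0},
  {"offset": [0, 0, 0], "roll": 0},
])

```text
time: 37.18
position: [0.4131, 0.2627, 0.2606]
eef_rot: [[-0.055, 0.998, 0.0], [0.998, 0.055, -0.0], [-0.0, 0.0, -1.0]]
contact_force: [0.3, 0.1, -0.3]
finger_gap: 1.002
grasp_force: 0.0
```

```bash
python3 -c "
from h import *
st()
for n in('side','top'): print(n,marks(n,'crown',True),marks(n,'headset'))
go((.415,.264,.1595,3))"
```

```text
t 37.18 p [0.4131 0.2627 0.2606] yaw 3.2 j [-1.18  0.17  0.55  2.01 -0.1   0.99 -0.52] F [ 0.3  0.1 -0.3] T [-0.04 -0.04 -0.01] gap 0.0856 gf 0.0
side [(0.95, array([0.2284, 0.3258, 0.1303])), (0.8, array([ 0.6605, -0.2658,  0.1627])), (0.65, array([ 0.4759, -0.2889,  0.1598])), (0.59, array([ 0.4692, -0.2908,  0.0306])), (0.55, array([0.4195, 0.2646, 0.1406])), (0.46, array([0.4149, 0.2667, 0.0132]))] [(0.93, array([0.4133, 0.267 , 0.0122])), (0.76, array([ 0.2317,  0.3211, -0.0004])), (0.58, array([ 0.6643, -0.2622,  0.0298])), (0.57, array([ 0.47  , -0.2933,  0.0348]))]
top [(0.92, array([ 0.6604, -0.2648,  0.1569])), (0.83, array([ 0.4697, -0.291 ,  0.1591])), (0.76, array([0.219 , 0.3266, 0.1256])), (0.71, array([0.4119, 0.262 , 0.1368]))] [(0.96, array([ 0.2266,  0.3289, -0.0015])), (0.87, array([ 0.4672, -0.2878,  0.0291])), (0.83, array([ 0.6576, -0.2579,  0.0291])), (0.78, array([0.4154, 0.2686, 0.0078])), (0.39, array([3.680e-01, 4.711e-01, 4.000e-04]))]
shift [0.0016 0.0019 0.1011] len 0.101 then roll 0.0009
```

Request:
servo_tool([
  {"offset": [0.001, 0.002, 0.01], "roll": 0},
  {"offset": [0, 0, 0.02], "roll": 0},
  {"offset": [0, 0, 0.02], "roll": 0},
  {"offset": [0, 0, 0.02], "roll": 0},
  {"offset": [0, 0, 0.017], "roll": 0},
  {"offset": [0, 0, 0.009], "roll": 0},
  {"offset": [0, 0, 0.005], "roll": 0},
  {"offset": [0, 0, 0], "roll": 0},
  {"offset": [0, 0, 0], "roll": 0},
])

```text
time: 38.23
position: [0.415, 0.2644, 0.1596]
eef_rot: [[-0.055, 0.999, 0.0], [0.999, 0.055, 0.0], [0.0, 0.0, -1.0]]
contact_force: [0.5, 0.1, -0.0]
finger_gap: 0.997
grasp_force: 0.0
```

Request:
servo_tool([
  {"offset": [0, 0, 0], "roll": 0},
  {"offset": [0, 0, 0], "roll": 0},
  {"offset": [0, 0, 0], "roll": 0},
  {"offset": [0, 0, 0], "roll": 0},
  {"offset": [0, 0, 0], "roll": 0},
  {"offset": [0, 0, 0], "roll": 0},
  {"offset": [0, 0, 0], "roll": 0},
  {"offset": [0, 0, 0], "roll": 0},
], hand=0)

```text
time: 38.9
position: [0.415, 0.2647, 0.16]
eef_rot: [[-0.055, 0.998, 0.001], [0.998, 0.055, 0.001], [0.001, 0.001, -1.0]]
contact_force: [-0.6, -0.8, 5.6]
finger_gap: 0.459
grasp_force: 32.0
```

Request:
servo_tool([
  {"offset": [0, 0, -0.004], "roll": 0},
  {"offset": [0, 0, -0.01], "roll": 0},
  {"offset": [0, 0, -0.016], "roll": 0},
  {"offset": [0, 0, -0.02], "roll": 0},
  {"offset": [0, 0, -0.02], "roll": 0},
  {"offset": [0, 0, -0.02], "roll": 0},
  {"offset": [0, 0, -0.02], "roll": 0},
  {"offset": [0, 0, -0.02], "roll": 0},
  {"offset": [0, 0, -0.02], "roll": 0},
  {"offset": [0, 0, -0.014], "roll": 0},
  {"offset": [0, 0, -0.006], "roll": 0},
  {"offset": [0, 0, 0], "roll": 0},
])

```text
time: 39.9
position: [0.415, 0.2645, 0.3308]
eef_rot: [[-0.055, 0.998, 0.002], [0.998, 0.055, 0.002], [0.002, 0.002, -1.0]]
contact_force: [0.9, -0.6, -2.5]
finger_gap: 0.464
grasp_force: 31.3
```

```bash
python3 -c "
from h import *
st()
for n in('side','top'): print(n,marks(n,'crown',True),marks(n,'headset'),marks(n,'dome'))
go((.50,.08,.33,3),(.5434,-.1073,.33,-82.5));go((.5434,-.1073,.33,97.5))"
```

```text
t 39.9 p [0.415  0.2645 0.3308] yaw 3.1 j [-1.21  0.09  0.57  1.91 -0.05  1.15 -0.57] F [ 0.9 -0.6 -2.5] T [0.01 0.01 0.04] gap 0.0396 gf 31.3
side [(0.88, array([0.4188, 0.2622, 0.3106])), (0.83, array([ 0.475 , -0.2894,  0.1615])), (0.67, array([0.2287, 0.3272, 0.1296])), (0.62, array([ 0.6598, -0.2625,  0.1588]))] [(0.86, array([ 0.4725, -0.2909,  0.0349])), (0.85, array([ 0.2291,  0.3266, -0.0005])), (0.82, array([ 0.6682, -0.2619,  0.0318])), (0.8, array([0.4123, 0.263 , 0.1846])), (0.19, array([ 0.4693, -0.2883,  0.161 ]))] [(0.95, array([ 0.5449, -0.1069,  0.1616])), (0.87, array([ 0.6626, -0.2666,  0.1607])), (0.87, array([ 0.4708, -0.286 ,  0.1569]))]
top [(0.84, array([0.2194, 0.3255, 0.1276])), (0.72, array([0.4124, 0.2614, 0.3049])), (0.66, array([ 0.6613, -0.2615,  0.1616])), (0.61, array([ 0.4719, -0.2906,  0.1601]))] [(0.91, array([ 0.468 , -0.2867,  0.0288])), (0.89, array([ 0.2229,  0.3263, -0.001 ])), (0.84, array([0.4143, 0.2664, 0.177 ])), (0.68, array([ 0.6627, -0.256 ,  0.0265]))] [(0.96, array([ 0.6621, -0.2624,  0.1592])), (0.78, array([ 0.4692, -0.281 ,  0.1622])), (0.7, array([ 0.47  , -0.2854,  0.0261])), (0.59, array([ 0.5417, -0.1065,  0.1589]))]
shift [-0.1886  0.0754 -0.0014] len 0.203 then roll 0.0026
shift [-0.1893  0.0335  0.    ] len 0.192 then roll 1.4923
shift [-0.378   0.1084 -0.0014] len 0.393 then roll -1.6467
```

Request:
servo_tool([
  {"offset": [-0.005, 0.0014, 0], "roll": 0},
  {"offset": [-0.01, 0.0029, 0], "roll": 0},
  {"offset": [-0.015, 0.0043, 0], "roll": 0},
  {"offset": [-0.02, 0.0057, 0], "roll": 0},
  {"offset": [-0.025, 0.0072, 0], "roll": 0},
  {"offset": [-0.0285, 0.0082, 0], "roll": 0},
  {"offset": [-0.0285, 0.0082, 0], "roll": 0},
  {"offset": [-0.0285, 0.0082, 0], "roll": 0},
  {"offset": [-0.0285, 0.0082, 0], "roll": 0},
  {"offset": [-0.0285, 0.0082, 0], "roll": 0},
  {"offset": [-0.0285, 0.0082, 0], "roll": 0},
  {"offset": [-0.0285, 0.0082, 0], "roll": 0},
])

```text
time: 41.3
position: [0.5084, -0.0081, 0.3295]
eef_rot: [[-0.054, 0.999, 0.0], [0.999, 0.054, 0.0], [0.0, 0.0, -1.0]]
contact_force: [0.4, 0.3, -3.7]
finger_gap: 0.458
grasp_force: 31.2
```

Request:
servo_tool([
  {"offset": [-0.0285, 0.0082, 0], "roll": 0},
  {"offset": [-0.025, 0.0072, 0], "roll": 0},
  {"offset": [-0.02, 0.0057, 0], "roll": 0},
  {"offset": [-0.015, 0.0043, 0], "roll": 0},
  {"offset": [-0.01, 0.0029, 0], "roll": 0},
  {"offset": [-0.005, 0.0014, 0], "roll": 0},
  {"offset": [0, 0, 0], "roll": 0.03},
  {"offset": [0, 0, 0], "roll": 0.05},
  {"offset": [0, 0, 0], "roll": 0.08},
  {"offset": [0, 0, 0], "roll": 0.08},
  {"offset": [0, 0, 0], "roll": 0.08},
  {"offset": [0, 0, 0], "roll": 0.08},
])

```text
time: 42.3
position: [0.5435, -0.1072, 0.3293]
eef_rot: [[0.342, 0.94, -0.0], [0.94, -0.342, 0.0], [0.0, -0.0, -1.0]]
contact_force: [-0.0, 0.9, -2.4]
finger_gap: 0.458
grasp_force: 31.3
```

Request:
servo_tool([
  {"offset": [0, 0, 0], "roll": 0.08},
  {"offset": [0, 0, 0], "roll": 0.08},
  {"offset": [0, 0, 0], "roll": 0.08},
  {"offset": [0, 0, 0], "roll": 0.08},
  {"offset": [0, 0, 0], "roll": 0.08},
  {"offset": [0, 0, 0], "roll": 0.08},
  {"offset": [0, 0, 0], "roll": 0.08},
  {"offset": [0, 0, 0], "roll": 0.08},
  {"offset": [0, 0, 0], "roll": 0.08},
  {"offset": [0, 0, 0], "roll": 0.08},
  {"offset": [0, 0, 0], "roll": 0.08},
  {"offset": [0, 0, 0], "roll": 0.08},
])

```text
time: 43.3
position: [0.5435, -0.107, 0.3293]
eef_rot: [[0.966, 0.259, -0.0], [0.259, -0.966, 0.001], [-0.0, -0.001, -1.0]]
contact_force: [0.7, 0.6, -1.5]
finger_gap: 0.459
grasp_force: 31.3
```

Request:
servo_tool([
  {"offset": [0, 0, 0], "roll": 0.08},
  {"offset": [0, 0, 0], "roll": 0.05},
  {"offset": [0, 0, 0], "roll": 0},
  {"offset": [0, 0, 0], "roll": 0},
])

```text
time: 43.63
position: [0.5436, -0.107, 0.3292]
eef_rot: [[0.991, 0.137, -0.0], [0.137, -0.991, 0.0], [-0.0, -0.0, -1.0]]
contact_force: [-0.5, -0.5, -1.9]
finger_gap: 0.462
grasp_force: 31.2
```

```bash
python3 -c "
from h import *
st()
for n in('side','top'): print(n,marks(n,'crown',True),marks(n,'headset'),marks(n,'dome'))
go((.5434,-.1073,.1795,-82.5))"
```

```text
t 43.63 p [ 0.5436 -0.107   0.3292] yaw -82.1 j [-0.83  0.41  1.23  1.8  -0.41  1.22 -0.92] F [-0.5 -0.5 -1.9] T [ 0.08  0.01 -0.04] gap 0.0395 gf 31.2
side [(0.96, array([ 0.4743, -0.2894,  0.1611])), (0.77, array([ 0.6585, -0.2656,  0.161 ])), (0.68, array([0.2273, 0.3248, 0.1265])), (0.64, array([ 0.5471, -0.1108,  0.3093]))] [(0.94, array([0.2303, 0.3247, 0.001 ])), (0.65, array([ 0.6682, -0.2629,  0.0345])), (0.62, array([ 0.4704, -0.2907,  0.0324]))] [(0.86, array([ 0.6624, -0.2648,  0.1574])), (0.86, array([ 0.5425, -0.1061,  0.1598])), (0.57, array([ 0.4741, -0.2872,  0.1567]))]
top [(0.84, array([0.2199, 0.3294, 0.1267])), (0.8, array([ 0.4686, -0.2898,  0.1584])), (0.61, array([ 0.6586, -0.2596,  0.16  ])), (0.6, array([ 0.661 , -0.2652,  0.1575]))] [(0.73, array([ 0.6587, -0.2589,  0.0262])), (0.69, array([ 0.4682, -0.2863,  0.0249])), (0.67, array([ 0.2244,  0.3292, -0.0052])), (0.47, array([ 0.5436, -0.1047,  0.1748])), (0.3, array([ 0.4693, -0.2905,  0.1608]))] [(0.97, array([ 0.6582, -0.2574,  0.1601])), (0.75, array([ 0.539 , -0.1045,  0.1566])), (0.65, array([ 0.4685, -0.2793,  0.1602]))]
shift [-4.000e-04  1.000e-04  1.498e-01] len 0.15 then roll 0.0052
```

Request:
servo_tool([
  {"offset": [0, 0, 0.006], "roll": 0.005},
  {"offset": [0, 0, 0.012], "roll": 0},
  {"offset": [0, 0, 0.016], "roll": 0},
  {"offset": [0, 0, 0.02], "roll": 0},
  {"offset": [0, 0, 0.02], "roll": 0},
  {"offset": [0, 0, 0.02], "roll": 0},
  {"offset": [0, 0, 0.016], "roll": 0},
  {"offset": [0, 0, 0.012], "roll": 0},
  {"offset": [0, 0, 0.01], "roll": 0},
  {"offset": [0, 0, 0.006], "roll": 0},
  {"offset": [0, 0, 0], "roll": 0},
  {"offset": [0, 0, 0], "roll": 0},
])

```text
time: 45.03
position: [0.544, -0.1073, 0.1915]
eef_rot: [[0.991, 0.13, 0.0], [0.13, -0.991, -0.0], [0.0, 0.0, -1.0]]
contact_force: [0.2, -0.3, -1.5]
finger_gap: 0.461
grasp_force: 31.2
```

Request:
servo_tool([
  {"offset": [0, 0, 0.003], "roll": 0},
  {"offset": [0, 0, 0.003], "roll": 0},
  {"offset": [0, 0, 0.002], "roll": 0},
  {"offset": [0, 0, 0.002], "roll": 0},
  {"offset": [0, 0, 0], "roll": 0},
])

```text
time: 45.45
position: [0.5437, -0.107, 0.181]
eef_rot: [[0.991, 0.131, -0.0], [0.131, -0.991, 0.0], [-0.0, -0.0, -1.0]]
contact_force: [-0.1, -0.1, -2.3]
finger_gap: 0.46
grasp_force: 31.2
```

Request:
servo_tool([
  {"offset": [0, 0, 0.001], "roll": 0},
  {"offset": [0, 0, 0], "roll": 0},
  {"offset": [0, 0, 0], "roll": 0},
])

```text
time: 45.7
position: [0.5438, -0.1071, 0.1803]
eef_rot: [[0.991, 0.13, 0.0], [0.13, -0.991, -0.0], [0.0, 0.0, -1.0]]
contact_force: [0.3, -0.6, -2.5]
finger_gap: 0.459
grasp_force: 31.2
```

```bash
python3 -c "
from h import *
st()"
```

```text
t 45.7 p [ 0.5438 -0.1071  0.1803] yaw -82.5 j [-0.67  0.57  1.03  1.96 -0.6   0.96 -0.78] F [ 0.3 -0.6 -2.5] T [-0.02 -0.03  0.01] gap 0.0392 gf 31.2
```

Request:
servo_tool([
  {"offset": [0, 0, 0.0007], "roll": 0},
  {"offset": [0, 0, 0], "roll": 0},
  {"offset": [0, 0, 0], "roll": 0},
])

```text
time: 45.95
position: [0.5442, -0.1071, 0.18]
eef_rot: [[0.991, 0.13, 0.001], [0.13, -0.991, 0.0], [0.001, -0.0, -1.0]]
contact_force: [-0.9, 0.4, 2.1]
finger_gap: 0.461
grasp_force: 31.7
```

```bash
python3 -c "
from h import *
st()"
```

```text
t 45.95 p [ 0.5442 -0.1071  0.18  ] yaw -82.5 j [-0.67  0.57  1.03  1.96 -0.6   0.95 -0.78] F [-0.9  0.4  2.1] T [ 0.13  0.1  -0.01] gap 0.0393 gf 31.7
```

Request:
servo_tool([
  {"offset": [0, 0, 0], "roll": 0},
  {"offset": [0, 0, 0], "roll": 0},
  {"offset": [0, 0, 0], "roll": 0},
  {"offset": [0, 0, 0], "roll": 0},
  {"offset": [0, 0, 0], "roll": 0},
  {"offset": [0, 0, 0], "roll": 0},
], hand=0.07)

```text
time: 46.45
position: [0.5438, -0.1071, 0.1796]
eef_rot: [[0.991, 0.13, -0.0], [0.13, -0.991, -0.0], [-0.0, 0.0, -1.0]]
contact_force: [-0.4, -0.8, 0.1]
finger_gap: 0.822
grasp_force: 0.0
```

Request:
servo_tool([
  {"offset": [0, 0, 0], "roll": 0},
  {"offset": [0, 0, 0], "roll": 0},
  {"offset": [0, 0, -0.005], "roll": 0},
  {"offset": [0, 0, -0.015], "roll": 0},
  {"offset": [0, 0, -0.025], "roll": 0},
  {"offset": [0, 0, -0.03], "roll": 0},
  {"offset": [0, 0, -0.03], "roll": 0},
  {"offset": [0, 0, -0.03], "roll": 0},
  {"offset": [0, 0, 0], "roll": 0},
  {"offset": [0, 0, 0], "roll": 0},
], hand=0.0854)

```text
time: 47.28
position: [0.5446, -0.1074, 0.3162]
eef_rot: [[0.991, 0.131, 0.003], [0.131, -0.991, 0.0], [0.003, 0.0, -1.0]]
contact_force: [-0.9, 0.4, -0.8]
finger_gap: 0.993
grasp_force: 0.0
```

Request:
servo_tool([
  {"offset": [0.006, 0, 0], "roll": -0.06},
  {"offset": [0.012, 0, 0], "roll": -0.06},
  {"offset": [0.016, 0, 0], "roll": -0.06},
  {"offset": [0.02, 0, 0], "roll": -0.06},
  {"offset": [0.02, 0, 0], "roll": -0.06},
  {"offset": [0.02, 0, 0], "roll": -0.06},
  {"offset": [0.02, 0, 0], "roll": -0.06},
  {"offset": [0.02, 0, 0], "roll": -0.06},
  {"offset": [0.016, 0, 0], "roll": -0.06},
  {"offset": [0.01, 0, 0], "roll": -0.06},
  {"offset": [0, 0, 0], "roll": 0},
])

```text
time: 48.2
position: [0.6894, -0.0407, 0.3124]
eef_rot: [[0.741, 0.671, -0.002], [0.671, -0.741, 0.001], [-0.001, -0.002, -1.0]]
contact_force: [-0.2, 0.2, -0.0]
finger_gap: 0.999
grasp_force: 0.0
```

```bash
python3 -c "
from h import *
st()
save('side','side4');save('top','top4')
for n in('side','top'): print(n,marks(n,'crown'),marks(n,'headset'),marks(n,'dome'),marks(n,'handle'))
a=np.hstack([cv2.imread('pics/side4.png')[230:390,310:480],cv2.imread('pics/top4.png')[125:285,325:495]]); cv2.imwrite('pics/c4.png',cv2.resize(a,None,fx=2.3,fy=2.3,interpolation=2))
go((.5585,-.2185,.31,-22.3))"
```

```text
t 48.2 p [ 0.6894 -0.0407  0.3124] yaw -47.8 j [-0.59  0.6   0.9   1.48 -0.48  1.29 -0.48] F [-0.2  0.2 -0. ] T [ 0.02  0.04 -0.01] gap 0.0853 gf 0.0
side [(0.93, array([ 0.549 , -0.1125,  0.1605])), (0.72, array([ 0.4751, -0.2904,  0.16  ])), (0.57, array([ 0.6607, -0.2621,  0.161 ])), (0.56, array([0.2287, 0.3271, 0.1261]))] [(0.82, array([ 0.67  , -0.2634,  0.0326])), (0.75, array([0.2304, 0.3266, 0.0013])), (0.62, array([ 0.4695, -0.2926,  0.0337]))] [(0.71, array([ 0.5459, -0.108 ,  0.1622])), (0.7, array([ 0.6621, -0.2643,  0.1592])), (0.57, array([ 0.4732, -0.2863,  0.1562]))] [(0.65, array([ 0.5606, -0.2231,  0.1455]))]
top [(0.94, array([ 0.6607, -0.2651,  0.1615])), (0.75, array([ 0.4719, -0.288 ,  0.1583])), (0.69, array([ 0.545 , -0.1097,  0.1539])), (0.65, array([0.2187, 0.329 , 0.1261]))] [(0.87, array([0.2251, 0.3281, 0.0009])), (0.82, array([ 0.4683, -0.2867,  0.0291])), (0.82, array([ 0.6591, -0.2589,  0.0299])), (0.81, array([ 0.5428, -0.1046,  0.0281]))] [(0.96, array([ 0.4677, -0.2832,  0.1597])), (0.76, array([ 0.6607, -0.2595,  0.1601])), (0.75, array([ 0.5285,  0.2753, -0.002 ])), (0.61, array([ 0.5414, -0.1037,  0.159 ]))] [(0.78, array([ 0.559 , -0.2189,  0.1451])), (0.71, array([ 0.5274,  0.2768, -0.0029]))]
shift [-0.2135  0.044   0.0047] len 0.218 then roll -0.4515
```

View pics/c4.png

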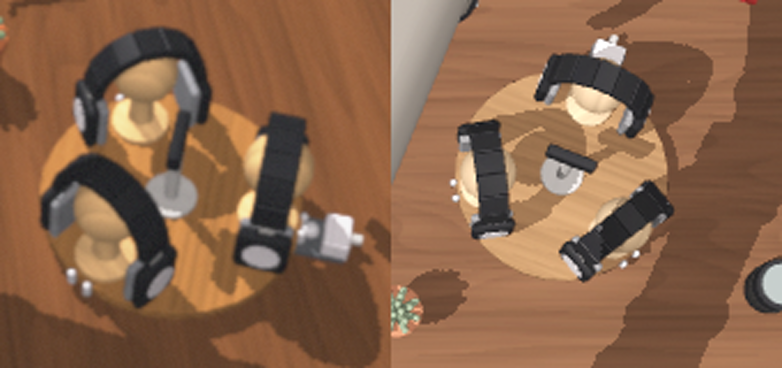

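All three headsets sit level on their domes and the table is still in its notch. In the crop the bands are at (145,45), (110,220) and (285,180). Next, the handle.

Request:
servo_tool([
  {"offset": [-0.013, 0.002, 0], "roll": 0},
  {"offset": [-0.025, 0.005, 0], "roll": 0},
  {"offset": [-0.025, 0.006, 0], "roll": 0},
  {"offset": [-0.025, 0.006, 0], "roll": 0},
  {"offset": [-0.025, 0.005, 0], "roll": 0},
  {"offset": [-0.025, 0.005, 0], "roll": 0},
  {"offset": [-0.025, 0.005, 0], "roll": 0},
  {"offset": [-0.025, 0.005, 0], "roll": 0},
  {"offset": [-0.0155, 0.003, 0.002], "roll": 0},
  {"offset": [-0.01, 0.002, 0.002], "roll": 0},
  {"offset": [0, 0, 0], "roll": 0},
], hand=0.06)

```text
time: 49.62
position: [0.557, -0.2205, 0.3104]
eef_rot: [[0.747, 0.665, -0.0], [0.665, -0.747, 0.0], [-0.0, -0.0, -1.0]]
contact_force: [-0.3, 0.3, -0.2]
finger_gap: 0.708
grasp_force: 0.0
```

Request:
servo_tool([
  {"offset": [0, 0, 0], "roll": -0.06},
  {"offset": [0, 0, 0], "roll": -0.08},
  {"offset": [0, 0, 0], "roll": -0.08},
  {"offset": [0, 0, 0], "roll": -0.08},
  {"offset": [0, 0, 0], "roll": -0.08},
  {"offset": [0, 0, 0], "roll": -0.07},
  {"offset": [0, 0, 0], "roll": 0},
  {"offset": [0, 0, 0], "roll": 0},
])

```text
time: 50.28
position: [0.5597, -0.2171, 0.3103]
eef_rot: [[0.38, 0.925, -0.0], [0.925, -0.38, 0.001], [0.0, -0.0, -1.0]]
contact_force: [0.2, 0.6, -0.1]
finger_gap: 0.701
grasp_force: 0.0
```

```bash
python3 -c "
from h import *
st()
go((.559,-.2185,.1495,-22))
for n in('side','top'): print(n,marks(n,'crown',True))"
```

```text
t 50.28 p [ 0.5597 -0.2171  0.3103] yaw -22.4 j [-0.37  0.4   0.86  1.71 -0.32  1.18  0.18] F [ 0.2  0.6 -0.1] T [ 0.03 -0.03  0.09] gap 0.0599 gf 0.0
shift [-1.500e-03 -1.000e-04  1.608e-01] len 0.161 then roll -0.0063
side [(0.82, array([0.2283, 0.3259, 0.1286])), (0.81, array([ 0.6619, -0.264 ,  0.1599])), (0.66, array([ 0.4742, -0.2861,  0.159 ])), (0.57, array([ 0.5461, -0.1103,  0.1591]))]
top [(0.77, array([0.2203, 0.3288, 0.1239])), (0.76, array([ 0.4723, -0.2867,  0.1597])), (0.74, array([ 0.5435, -0.109 ,  0.1568]))]
```

Request:
servo_tool([
  {"offset": [-0.0015, 0, 0.01], "roll": 0},
  {"offset": [0, 0, 0.018], "roll": 0},
  {"offset": [0, 0, 0.02], "roll": 0},
  {"offset": [0, 0, 0.02], "roll": 0},
  {"offset": [0, 0, 0.02], "roll": 0},
  {"offset": [0, 0, 0.02], "roll": 0},
  {"offset": [0, 0, 0.02], "roll": 0},
  {"offset": [0, 0, 0.016], "roll": 0},
  {"offset": [0, 0, 0.01], "roll": 0},
  {"offset": [0, 0, 0.006], "roll": 0},
  {"offset": [0, 0, 0], "roll": 0},
  {"offset": [0, 0, 0], "roll": 0},
])

```text
time: 51.48
position: [0.5585, -0.22, 0.1509]
eef_rot: [[0.381, 0.925, 0.0], [0.925, -0.381, -0.0], [-0.0, 0.0, -1.0]]
contact_force: [-1.3, 0.3, 0.2]
finger_gap: 0.705
grasp_force: 0.0
```

Request:
servo_tool([
  {"offset": [0, 0, 0], "roll": 0},
  {"offset": [0, 0, 0], "roll": 0},
  {"offset": [0, 0, 0], "roll": 0},
  {"offset": [0, 0, 0], "roll": 0},
  {"offset": [0, 0, 0], "roll": 0},
  {"offset": [0, 0, 0], "roll": 0},
  {"offset": [0, 0, 0], "roll": 0},
  {"offset": [0, 0, 0], "roll": 0},
], hand=0, grip_force=40)

```text
time: 52.15
position: [0.5586, -0.2198, 0.1513]
eef_rot: [[0.38, 0.925, 0.001], [0.925, -0.38, 0.0], [0.001, 0.001, -1.0]]
contact_force: [-1.7, 1.0, 6.0]
finger_gap: 0.179
grasp_force: 40.2
```

```bash
python3 -c "
from h import *
st()
for n in('side','top'): print(n,marks(n,'crown',True))"
```

```text
t 52.15 p [ 0.5586 -0.2198  0.1513] yaw -22.3 j [-0.26  0.57  0.73  1.87 -0.49  0.89  0.32] F [-1.7  1.   6. ] T [0.24 0.41 0.15] gap 0.0153 gf 40.2
side [(0.94, array([ 0.548 , -0.1093,  0.161 ])), (0.8, array([ 0.4763, -0.287 ,  0.1612])), (0.8, array([ 0.6625, -0.2635,  0.1606])), (0.63, array([0.2283, 0.3271, 0.1286]))]
top [(0.86, array([ 0.5428, -0.1108,  0.1553])), (0.77, array([ 0.4728, -0.2878,  0.1569])), (0.47, array([ 0.6587, -0.2656,  0.1572]))]
```

Request:
servo_tool([
  {"offset": [0, 0, 0], "roll": -0.01},
  {"offset": [0, 0, 0], "roll": -0.015},
  {"offset": [0, 0, 0], "roll": -0.02},
  {"offset": [0, 0, 0], "roll": -0.025},
  {"offset": [0, 0, 0], "roll": -0.03},
  {"offset": [0, 0, 0], "roll": -0.035},
  {"offset": [0, 0, 0], "roll": -0.04},
  {"offset": [0, 0, 0], "roll": -0.045},
  {"offset": [0, 0, 0], "roll": -0.05},
  {"offset": [0, 0, 0], "roll": -0.05},
  {"offset": [0, 0, 0], "roll": -0.05},
  {"offset": [0, 0, 0], "roll": -0.05},
])

```text
time: 53.35
position: [0.5589, -0.2196, 0.1514]
eef_rot: [[-0.032, 0.999, 0.001], [0.999, 0.032, 0.0], [0.0, 0.001, -1.0]]
contact_force: [-0.1, 1.0, 4.5]
finger_gap: 0.176
grasp_force: 40.0
```

Request:
servo_tool([
  {"offset": [0, 0, 0], "roll": -0.05},
  {"offset": [0, 0, 0], "roll": -0.05},
  {"offset": [0, 0, 0], "roll": -0.05},
  {"offset": [0, 0, 0], "roll": -0.05},
  {"offset": [0, 0, 0], "roll": -0.05},
  {"offset": [0, 0, 0], "roll": -0.05},
  {"offset": [0, 0, 0], "roll": -0.05},
  {"offset": [0, 0, 0], "roll": -0.05},
  {"offset": [0, 0, 0], "roll": -0.045},
  {"offset": [0, 0, 0], "roll": -0.04},
  {"offset": [0, 0, 0], "roll": -0.035},
  {"offset": [0, 0, 0], "roll": -0.03},
])

```text
time: 54.35
position: [0.5592, -0.2195, 0.1514]
eef_rot: [[-0.55, 0.835, 0.002], [0.835, 0.55, 0.0], [-0.001, 0.002, -1.0]]
contact_force: [0.9, 0.9, 3.8]
finger_gap: 0.176
grasp_force: 39.8
```

Request:
servo_tool([
  {"offset": [0, 0, 0], "roll": -0.025},
  {"offset": [0, 0, 0], "roll": -0.02},
  {"offset": [0, 0, 0], "roll": -0.015},
  {"offset": [0, 0, 0], "roll": -0.01},
  {"offset": [0, 0, 0], "roll": 0},
  {"offset": [0, 0, 0], "roll": 0},
])

```text
time: 54.85
position: [0.5593, -0.2195, 0.1513]
eef_rot: [[-0.606, 0.796, 0.002], [0.796, 0.606, 0.0], [-0.001, 0.002, -1.0]]
contact_force: [0.5, 2.0, 5.5]
finger_gap: 0.177
grasp_force: 40.1
```

```bash
python3 -c "
from h import *
st()
for n in('side','top'): print(n,marks(n,'crown',True),marks(n,'dome'))"
```

```text
t 54.85 p [ 0.5593 -0.2195  0.1513] yaw 37.3 j [-0.07  0.5   0.46  1.86 -0.29  0.85  1.18] F [0.5 2.  5.5] T [ 0.36 -0.09  0.03] gap 0.0151 gf 40.1
side [(0.92, array([ 0.4587, -0.1784,  0.1597])), (0.92, array([ 0.5798, -0.3283,  0.162 ])), (0.79, array([0.2302, 0.323 , 0.1254]))] [(0.88, array([ 0.6458, -0.1565,  0.1596])), (0.77, array([ 0.4584, -0.1728,  0.1609])), (0.76, array([ 0.5756, -0.3284,  0.1568]))]
top [(0.79, array([ 0.5721, -0.3283,  0.1604])), (0.74, array([0.2187, 0.3279, 0.1286])), (0.67, array([ 0.6462, -0.1545,  0.1609]))] [(0.96, array([ 0.6458, -0.1509,  0.1595])), (0.62, array([ 0.5687, -0.323 ,  0.1579])), (0.35, array([ 0.643 , -0.1509,  0.0277]))]
```

Smooth so far. I'll re-grasp in place to stay within the turn allowed per grasp, then do the second half.

Request:
servo_tool([
  {"offset": [0, 0, 0], "roll": 0},
  {"offset": [0, 0, 0], "roll": 0},
  {"offset": [0, 0, 0], "roll": 0},
  {"offset": [0, 0, 0], "roll": 0},
  {"offset": [0, 0, 0], "roll": 0},
], hand=0.03)

```text
time: 55.57
position: [0.558, -0.2198, 0.1503]
eef_rot: [[-0.605, 0.796, -0.001], [0.796, 0.605, -0.0], [0.0, -0.0, -1.0]]
contact_force: [-0.2, -0.7, -0.1]
finger_gap: 0.354
grasp_force: 0.0
```

Request:
servo_tool([
  {"offset": [0, 0, 0], "roll": 0},
  {"offset": [0, 0, 0], "roll": 0},
  {"offset": [0, 0, 0], "roll": 0},
  {"offset": [0, 0, 0], "roll": 0},
  {"offset": [0, 0, 0], "roll": 0},
  {"offset": [0, 0, 0], "roll": 0},
], hand=0)

```text
time: 56.07
position: [0.559, -0.2192, 0.1507]
eef_rot: [[-0.606, 0.796, 0.001], [0.796, 0.606, 0.0], [-0.0, 0.001, -1.0]]
contact_force: [3.6, 2.6, -0.3]
finger_gap: 0.175
grasp_force: 41.9
```

Request:
servo_tool([
  {"offset": [0, 0, 0], "roll": -0.01},
  {"offset": [0, 0, 0], "roll": -0.015},
  {"offset": [0, 0, 0], "roll": -0.02},
  {"offset": [0, 0, 0], "roll": -0.025},
  {"offset": [0, 0, 0], "roll": -0.03},
  {"offset": [0, 0, 0], "roll": -0.035},
  {"offset": [0, 0, 0], "roll": -0.04},
  {"offset": [0, 0, 0], "roll": -0.045},
  {"offset": [0, 0, 0], "roll": -0.05},
  {"offset": [0, 0, 0], "roll": -0.05},
  {"offset": [0, 0, 0], "roll": -0.05},
  {"offset": [0, 0, 0], "roll": -0.05},
])

```text
time: 57.07
position: [0.559, -0.2192, 0.1507]
eef_rot: [[-0.879, 0.477, 0.001], [0.477, 0.879, 0.0], [-0.001, 0.001, -1.0]]
contact_force: [4.7, 2.9, -0.1]
finger_gap: 0.178
grasp_force: 41.9
```

Request:
servo_tool([
  {"offset": [0, 0, 0], "roll": -0.05},
  {"offset": [0, 0, 0], "roll": -0.05},
  {"offset": [0, 0, 0], "roll": -0.05},
  {"offset": [0, 0, 0], "roll": -0.05},
  {"offset": [0, 0, 0], "roll": -0.05},
  {"offset": [0, 0, 0], "roll": -0.045},
  {"offset": [0, 0, 0], "roll": -0.04},
  {"offset": [0, 0, 0], "roll": -0.035},
  {"offset": [0, 0, 0], "roll": -0.03},
  {"offset": [0, 0, 0], "roll": -0.025},
  {"offset": [0, 0, 0], "roll": -0.02},
  {"offset": [0, 0, 0], "roll": -0.02},
])

```text
time: 58.07
position: [0.5591, -0.2191, 0.1507]
eef_rot: [[-0.999, 0.033, 0.001], [0.033, 0.999, 0.0], [-0.001, 0.001, -1.0]]
contact_force: [3.6, 3.9, -0.6]
finger_gap: 0.175
grasp_force: 41.8
```

```bash
python3 -c "
from h import *
st()
for n in('side','top'): print(n,marks(n,'crown',True),marks(n,'dome'))"
```

```text
t 58.07 p [ 0.5591 -0.2191  0.1507] yaw 88.1 j [ 0.09  0.48  0.24  1.84 -0.15  0.84  1.94] F [ 3.6  3.9 -0.6] T [ 0.67 -0.84 -0.02] gap 0.0149 gf 41.8
side [(0.9, array([ 0.4572, -0.2735,  0.1624])), (0.78, array([ 0.6566, -0.2756,  0.1602])), (0.67, array([ 0.5642, -0.1084,  0.1601])), (0.56, array([0.2278, 0.3296, 0.1271]))] [(0.92, array([ 0.4604, -0.2713,  0.1596])), (0.62, array([ 0.6548, -0.2751,  0.1591]))]
top [(0.94, array([0.2218, 0.3257, 0.1274])), (0.84, array([ 0.457 , -0.274 ,  0.1579])), (0.59, array([ 0.5623, -0.1111,  0.1583]))] [(0.93, array([ 0.5604, -0.1067,  0.1616])), (0.64, array([ 0.456 , -0.2624,  0.1582]))]
```

Request:
servo_tool([
  {"offset": [0, 0, 0], "roll": -0.02},
  {"offset": [0, 0, 0], "roll": -0.02},
  {"offset": [0, 0, 0], "roll": -0.02},
  {"offset": [0, 0, 0], "roll": -0.02},
  {"offset": [0, 0, 0], "roll": -0.02},
  {"offset": [0, 0, 0], "roll": -0.02},
  {"offset": [0, 0, 0], "roll": -0.02},
  {"offset": [0, 0, 0], "roll": -0.015},
  {"offset": [0, 0, 0], "roll": -0.01},
  {"offset": [0, 0, 0], "roll": 0},
  {"offset": [0, 0, 0], "roll": 0},
  {"offset": [0, 0, 0], "roll": 0},
])

```text
time: 59.37
position: [0.5591, -0.219, 0.1507]
eef_rot: [[-0.991, -0.131, 0.001], [-0.131, 0.991, 0.0], [-0.001, 0.0, -1.0]]
contact_force: [4.9, 4.7, 0.0]
finger_gap: 0.179
grasp_force: 41.9
```

```bash
python3 -c "
from h import *
st()
for n in('side','top'): print(n,marks(n,'crown',True),marks(n,'dome'))"
```

```text
t 59.37 p [ 0.5591 -0.219   0.1507] yaw 97.5 j [ 0.12  0.47  0.2   1.84 -0.12  0.84  2.08] F [4.9 4.7 0. ] T [ 0.61 -0.82  0.22] gap 0.0153 gf 41.9
side [(0.74, array([ 0.4695, -0.2876,  0.1586])), (0.74, array([ 0.6684, -0.2599,  0.1596])), (0.71, array([ 0.5445, -0.1107,  0.1618]))] [(0.88, array([ 0.5424, -0.1124,  0.1585])), (0.74, array([ 0.4716, -0.2868,  0.159 ])), (0.73, array([ 0.6614, -0.2613,  0.1566]))]
top [(0.91, array([ 0.5421, -0.1118,  0.1575])), (0.9, array([ 0.4663, -0.2882,  0.1562])), (0.74, array([ 0.6628, -0.2623,  0.1612])), (0.63, array([0.219 , 0.3253, 0.1294])), (0.62, array([ 0.4665, -0.2858,  0.158 ])), (0.5, array([ 0.3954, -0.5152, -0.0043]))] [(0.96, array([ 0.467 , -0.2832,  0.1562])), (0.85, array([ 0.5424, -0.1076,  0.1598]))]
```

Request:
servo_tool([
  {"offset": [0, 0, 0], "roll": -0.01},
  {"offset": [0, 0, 0], "roll": 0},
  {"offset": [0, 0, 0], "roll": 0},
  {"offset": [0, 0, 0], "roll": 0},
])

```text
time: 60.0
position: [0.5591, -0.2191, 0.1507]
eef_rot: [[-0.99, -0.141, 0.001], [-0.141, 0.99, 0.0], [-0.001, 0.0, -1.0]]
contact_force: [5.6, 4.4, 0.1]
finger_gap: 0.178
grasp_force: 41.9
```

Request:
servo_tool([
  {"offset": [0, 0, 0], "roll": 0},
  {"offset": [0, 0, 0], "roll": 0},
  {"offset": [0, 0, 0], "roll": 0},
  {"offset": [0, 0, 0], "roll": 0},
  {"offset": [0, 0, 0], "roll": 0},
  {"offset": [0, 0, 0], "roll": 0},
  {"offset": [0, 0, -0.005], "roll": 0},
  {"offset": [0, 0, -0.015], "roll": 0},
  {"offset": [0, 0, -0.025], "roll": 0},
  {"offset": [0, 0, -0.03], "roll": 0},
  {"offset": [0, 0, -0.03], "roll": 0},
  {"offset": [0, 0, -0.03], "roll": 0},
], hand=0.05)

```text
time: 61.0
position: [0.558, -0.2198, 0.2873]
eef_rot: [[-0.99, -0.139, -0.0], [-0.139, 0.99, -0.0], [0.0, -0.0, -1.0]]
contact_force: [1.1, -0.3, 0.0]
finger_gap: 0.583
grasp_force: 0.0
```

Request:
servo_tool([
  {"offset": [0, 0, -0.03], "roll": 0},
  {"offset": [0, 0, -0.02], "roll": 0},
  {"offset": [0, 0.015, 0], "roll": 0},
  {"offset": [0, 0.025, 0], "roll": 0},
  {"offset": [0, 0.03, 0], "roll": 0},
  {"offset": [0, 0.03, 0], "roll": 0},
  {"offset": [0, 0.03, 0], "roll": 0},
  {"offset": [0, 0.03, 0], "roll": 0},
  {"offset": [0, 0.03, 0], "roll": 0},
  {"offset": [0, 0.03, 0], "roll": 0},
  {"offset": [0, 0.02, 0], "roll": 0},
  {"offset": [0, 0, 0], "roll": 0},
])

```text
time: 62.0
position: [0.5243, 0.0234, 0.3361]
eef_rot: [[-0.989, -0.146, 0.0], [-0.146, 0.989, 0.002], [-0.0, 0.002, -1.0]]
contact_force: [-0.5, 0.5, 0.3]
finger_gap: 0.588
grasp_force: 0.0
```

```bash
python3 -c "
from h import *
st()
save('side','side5');save('top','top5')
for n in('side','top'): print(n,marks(n,'crown'),marks(n,'dome'),marks(n,'headset'))
a=np.hstack([cv2.imread('pics/side5.png')[230:390,310:480],cv2.imread('pics/top5.png')[125:285,325:495]]); cv2.imwrite('pics/c5.png',cv2.resize(a,None,fx=2.3,fy=2.3,interpolation=2))"
```

```text
t 62.0 p [0.5243 0.0234 0.3361] yaw 98.4 j [-0.23  0.15  0.08  1.81 -0.01  1.18  1.57] F [-0.5  0.5  0.3] T [ 0.   -0.05  0.02] gap 0.0502 gf 0.0
side [(0.88, array([0.2285, 0.3257, 0.1278])), (0.8, array([ 0.5458, -0.1112,  0.1618])), (0.7, array([ 0.6652, -0.2612,  0.1613])), (0.67, array([ 0.4715, -0.2905,  0.1592]))] [(0.89, array([ 0.4733, -0.2852,  0.1618])), (0.66, array([ 0.6652, -0.2594,  0.159 ])), (0.56, array([ 0.5431, -0.1117,  0.1594]))] [(0.95, array([ 0.6641, -0.2637,  0.0328])), (0.77, array([ 0.4686, -0.2901,  0.033 ])), (0.7, array([ 0.3593,  0.0172, -0.0007]))]
top [(0.97, array([ 0.5425, -0.1136,  0.1579])), (0.79, array([0.2215, 0.3278, 0.1279])), (0.68, array([ 0.4679, -0.2883,  0.1559])), (0.65, array([ 0.6618, -0.2586,  0.16  ]))] [(0.92, array([ 0.5393, -0.1068,  0.1608])), (0.85, array([ 0.6597, -0.2536,  0.159 ])), (0.72, array([ 0.4665, -0.2847,  0.1596]))] [(0.91, array([ 0.4697, -0.2886,  0.0317])), (0.67, array([ 0.5366, -0.1042,  0.0257])), (0.64, array([ 0.6614, -0.2604,  0.0253])), (0.64, array([ 0.2228,  0.3266, -0.0021]))]
```

View pics/c5.png

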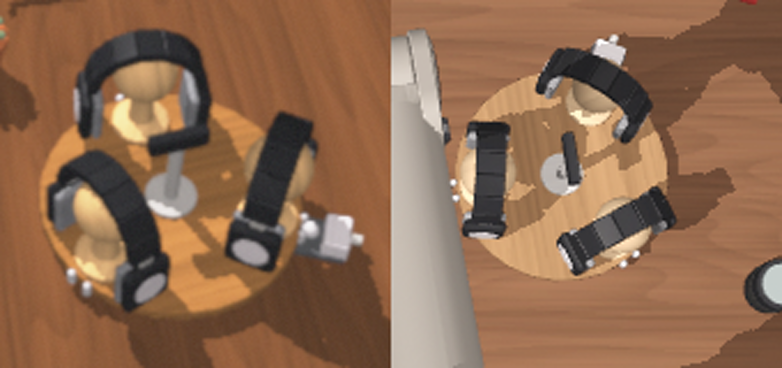

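All three are still balanced and the handle bar has turned 120°. I'll let them settle, then hand in.

Request:
servo_tool([
  {"offset": [0, 0, 0], "roll": 0},
  {"offset": [0, 0, 0], "roll": 0},
  {"offset": [0, 0, 0], "roll": 0},
  {"offset": [0, 0, 0], "roll": 0},
  {"offset": [0, 0, 0], "roll": 0},
  {"offset": [0, 0, 0], "roll": 0},
  {"offset": [0, 0, 0], "roll": 0},
  {"offset": [0, 0, 0], "roll": 0},
  {"offset": [0, 0, 0], "roll": 0},
  {"offset": [0, 0, 0], "roll": 0},
  {"offset": [0, 0, 0], "roll": 0},
  {"offset": [0, 0, 0], "roll": 0},
])

```text
time: 63.4
position: [0.525, 0.0179, 0.3356]
eef_rot: [[-0.99, -0.139, 0.0], [-0.139, 0.99, 0.0], [-0.0, 0.0, -1.0]]
contact_force: [0.7, -0.4, -0.0]
finger_gap: 0.583
grasp_force: 0.0
```

```bash
python3 -c "
from h import *
for n in('side','top'): print(n,marks(n,'crown',True),marks(n,'dome'))
a=cv2.imread('pics/top5.png').astype(int);b=save('top','top6')[:,:,::-1].astype(int);print((abs(a-b).max(2)[125:285,345:495]>25).sum())
print(ticket.finish_job())"
```

```text
side [(0.85, array([0.2274, 0.3254, 0.1287])), (0.77, array([ 0.6667, -0.2584,  0.1615])), (0.73, array([ 0.4685, -0.2892,  0.1598])), (0.59, array([ 0.5434, -0.1136,  0.1587]))] [(0.91, array([ 0.4741, -0.2872,  0.1568])), (0.84, array([ 0.5393, -0.1116,  0.1552])), (0.72, array([ 0.6604, -0.263 ,  0.1555]))]
top [(0.92, array([ 0.4672, -0.2922,  0.1545])), (0.92, array([ 0.5417, -0.1141,  0.1589])), (0.56, array([0.2189, 0.3268, 0.1256])), (0.55, array([ 0.66  , -0.2591,  0.1599]))] [(0.76, array([ 0.6592, -0.2514,  0.1597])), (0.71, array([ 0.537 , -0.1089,  0.1572])), (0.68, array([ 0.4685, -0.2832,  0.1574]))]
159
the job is handed in; nothing more can be done
None
```

The job is handed in, with no verdict returned: in the last camera check all three headsets were balanced on their own domes, the turntable had clicked back to 0 for loading and then one notch anticlockwise, and I touched nothing else on the desk.

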